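# Load a block into a sprung holding fixture with its trigger clamp

### The job

Load the bare aluminium block into the sprung holding fixture: squeeze the yellow trigger towards the black grip, as many times as it takes, so that the clamp's jaw walks onto the aluminium carriage and holds it back far enough for the block. With the trigger let go, stand the block, narrow top upwards, on the fixture's floor in the open gap, lengthwise along the dark fixed jaw, with its end up against the brass stop, and let go of it. Then press the red release tab until the jaw has run all the way back and the carriage has closed on the block; keep the gripper off the sliding jaw and the carriage themselves, and leave the bottle, the blue bracket and the wrench where they are.

Things in the scene. Friction and masses are not known exactly. Their poses are not given: they have to be found in the camera images.
- fixture: Grey base plate 165 (x) x 369 (y) x 15 mm on the bench, carrying all fixture parts. 'F' below: its frame, mm; origin at the plate's underside, plate F x -85..80, y -191..178; its top, z 15, is the floor. Yaw 0: world axes. Seen from the robot: gap at left front; clamp bar along y at x 55, behind; trigger at right end. Green cheeks by the bar: x 35..39 and 71..75, y -63..-18, top z 64.
- gap_floor (a point): Floor point F (-30, 55, 15): where the block's origin comes when clamped flush on the fixed jaw with its end on the stop. Axes as the fixture's. The dark fixed jaw is a block F x -80..15, y 10..35, top z 55; its face y 35 bounds the gap.
- stop_face (a point): Centre of the brass end stop's face, F (20, 42.5, 32); the stop is F x 20..28, y 35..50, top z 50. The block's end goes against it (its origin then at F x -30).
- part: Aluminium block to load, loose, upright, 0.3 to 0.6 kg, symmetrical end for end. Lower body 100 (x) x 40 (y) x 45 mm high, narrower top 60 (x) x 40 (y) from z 45 to 70; dark round bores on its long sides. Origin: centre of underside, x along its length. In the gap its x lies along the fixture's x, either way round; the jaws reach 40 mm up its sides.
- trigger (a joint): Travel of the yellow trigger, m: 0 let go, 0.023 fully squeezed. Upright blade F x 40..70, y -183..-173 when let go, z 52..115; slides along +y to the black grip (49 mm over both outer faces, 26 squeezed). Springs back (4 to 5 N). Full squeeze: jaw +16 mm (2 teeth); to 0.016: +8 mm; the first 5 mm do nothing. Takes up to 22 N with the carriage far back.
- trigger_top (a point): Centre of the top of the trigger blade (moves with it), F (55, -178, 115) when let go.
- grip_top (a point): Centre of the top of the black fixed grip, F (55, -141, 115); grip F x 40..70, y -148..-134, upright from the plate.
- jaw (a joint): Travel of the toothed bar with its grey pushing jaw, m, along fixture +y; 0 fully back. The ratchet holds it at about multiples of 0.008, less up to 0.0015 of give (starts at 0 to 0.032, at most 0.072). At 0.040 it meets the carriage's wing and then pushes the carriage. A light spring draws it to 0 when the release tab is pressed.
- jaw_face (a point): Centre of the pushing jaw's front face, F (55, 25 + jaw travel, 50); the jaw is F x 41..69, z 30..70, 25 mm thick behind the face.
- carriage (a joint): Travel of the sprung aluminium carriage, m, along fixture +y, 0 to 0.038. Gap to the fixed jaw = 22 mm + travel, so the 40 mm block needs over 0.018. Ratchet can hold it at about 0.023 (gap 45) or 0.031 (gap 53). A 4 to 10 N spring presses it towards the fixed jaw; it reads 0.018 on the clamped block.
- carriage_face (a point): Centre of the carriage's gap face, F (-30, 57 + travel, 35). Carriage: F x -80..15, 30 mm thick in y, top z 55; its wing towards +x (x 15..74, y 65..87 + travel, top z 62) is what the pushing jaw meets. Behind it a fixed green spring housing, F x -55..-5, y 135..178, top z 52.
- tab (a joint): Angle of the red release tab, rad: 0 up, 0.32 fully pressed. Paddle 26 (x) x 24 (y) mm. Press straight down 5 to 9 mm (5 to 8 N) and keep it down about a second while the jaw runs back; springs up when let go.
- tab_top (a point): Centre of the tab's top, F (61, -85, 70) when up.
- bottle: Bystander: green bottle, 64 mm across, 190 mm high, standing. Origin: centre of underside.
- bracket: Bystander: blue T bracket, foot 90 (x) x 40 (y) x 14 mm, upright web 16 (x) x 36 (y) up to z 62. Origin: centre of underside.
- wrench: Bystander: wrench lying flat, about 170 mm long (x); origin on the bench, near its middle.
Things that resemble listed ones, but are neither listed nor needed, are in the scene too. What is meant by the part is not orange, and is the larger of those in its own colour.

How it is judged:
On the way, in this order (a step that is already met when the one before it is completed fails the run):
1. the jaw has been walked up by the trigger and, with the trigger let go, holds the carriage back far enough for the block (travel over 21 mm) (value of joint carriage above 0.021 m and value of joint trigger below 0.004 m), for 0.2 s.
2. the block stands on the floor of the gap, let go, while the carriage is still held back (x of part in the frame of gap_floor between -0.02 and 0.02 m and y of part in the frame of gap_floor between -0.004 and 0.02 m and z of part in the frame of gap_floor between -0.003 and 0.004 m and angle between part's own z axis and vertical below 0.06 rad and value of joint carriage above 0.021 m and contact force between the fingers and part below 0.2 N), for 0.2 s.
At the end, for the whole second after the job is handed in: Block upright, at rest on the floor (3 mm), flush between fixed jaw and carriage (3 mm, 0.06 rad), its end 7 mm or less from the brass stop; carriage travel 16 to 20.5 mm, pushing jaw back within 4 mm, trigger let go (under 4 mm), tab up (under 0.05 rad) (x of part in the frame of gap_floor between -0.007 and 0.003 m and y of part in the frame of gap_floor between -0.003 and 0.003 m and z of part in the frame of gap_floor between -0.003 and 0.003 m and angle between part's own z axis and vertical below 0.06 rad and angle between the x axis of part and the x axis of fixture, either way round below 0.06 rad and value of joint carriage between 0.016 and 0.0205 m and value of joint each of jaw, trigger below 0.004 m and value of joint tab below 0.05 rad and linear speed of part below 0.02 m/s); the robot touches nothing.
It fails at once if the gripper pushes on the sliding jaw itself (over 4 N) (contact force between any of the fingers, the arm and jaw above 4 N).
It fails at once if the gripper pushes on the carriage itself (over 4 N) (contact force between any of the fingers, the arm and carriage above 4 N).
It fails at once if the bottle is disturbed (moved more than 25 mm) (distance of bottle from where it was at the start of the episode above 0.025 m).
It fails at once if the bracket is disturbed (moved more than 25 mm) (distance of bracket from where it was at the start of the episode above 0.025 m).
It fails at once if the wrench is disturbed (moved more than 25 mm) (distance of wrench from where it was at the start of the episode above 0.025 m).
It also fails if it takes over 72 s, if anything falls off the work surface, if the arm or the gripper's body presses on something with over 40 N, if the wrist force passes 120 N, or if a joint passes its speed limit or range.

### The arm

A 7-joint arm with a two-finger parallel gripper is mounted at the origin on the work surface. World frame = base frame: x ahead of the robot, y to its left, z up, the work surface at z = 0. Lengths are in m, angles in rad, forces in N, time in s.
With the tool pointing down it reaches from about 0.425 to 0.925 m from the base axis. Payload 6.8 kg.
Tool frame: the origin (TCP) lies midway between the tips of the shut fingers; the grasp point (between the pads) lies 19 mm behind it (ctrl.grasp_offset is the distance from the TCP to the grasp point, in m); z points along the fingers, y is the direction in which the jaws open and shut (so a half turn about z gives the same grasp; the last joint's range is limited). The gripper opens to 85 mm and grips with 20 to 120 N. Pads are 22 mm wide; open, the fingers measure 114 mm over their backs; the gripper's body (76 mm by 85 mm) begins 54 mm behind the grasp point. The pads swing forward as they close: fully open they stand 13 mm farther back than shut.
Start: joints at [-1.412, 0.477, 0.022, 1.555, -0.011, 1.109, -0.083], TCP at [0.178, 0.651, 0.231] pointing down, gripper open.
Joint ranges: [-2.96, 2.96], [-0.34, 2.1], [-1.41, 1.46], [0.24, 2.44], [-1.37, 4.51], [0.17, 1.92], [-2.96, 2.96]. Speed limits (rad/s): [2.39, 2.39, 3.14, 3.14, 3.14, 3.14, 3.14].

### API

Orientations are given as [roll, pitch, yaw] about the fixed x, y, z axes, in that order (R = Rz(yaw) Ry(pitch) Rx(roll)).
In Python, from bench import ctrl, viewer gives the robot as it stands. The module is installed in compiled form; this text tells all that it offers.
- The arm moves only by the shell command python3 -m pendant 'ROWS'. ROWS is JSON, one flat list of numbers, 7 for each row, row after row: the opening, from -1 (shut) to 1 (fully open), then the shift along the tool's x, y, z in m, then the turn, a rotation vector about the tool's x, y, z in rad. A call has 1 to 20 rows; each row is the pose to reach, as a shift and turn from the pose commanded when the call began, along the tool's axes at that moment; what a row does not reach only later rows make up. A row lasts 1/12 s, in which the tool goes at most 41.7 mm and 7.16 degrees, less where a joint would pass 70% of its speed; a pose out of reach is approached as far as the arm can. A call with a gripper value outside its range is refused whole. The fingers move at their own pace and stop on an object; the grip force is fixed at half the most. Time passes only in rows, so rows that repeat a pose let the fingers close. It gives the time, the measured TCP pose, the force and the opening at its end, in the units of the state.
- ctrl.get_obs(): the state, without advancing time (a new reading comes with each control period).
- viewer.read_camera(name): name is "scene" or "side" or "wrist"; returns a dict with "color" (480x640x3 uint8, red, green, blue), "z_map" (480x640 float32, m along the optical axis (not along the pixel's ray), 0 where there is no reading), "mtx" (3x3 intrinsics, pixels), "pose" (4x4, takes a point from camera to world coordinates). Camera axes: x right, y down, z forward; pixel columns grow to the right and rows downward; lengths in m; the calibration is good to about 2 mm. The wrist camera is an equidistant fisheye: a pixel r from the principal point sees the ray r / f radians off the axis. A picture is of the moment at which its call begins.
- ctrl.job_done(): hands the job in, once; it reports no verdict.
The state is a dict: "time_s": time; "joint_pos": joint angles; "joint_velocities": joint speeds; "joint_efforts": joint torques, N m; "tcp_pos": TCP position; "orientation": TCP orientation; "contact_force": force on the tool from outside, world axes, zero at the start; "torque": the same for the moment, N m; "finger_gap": finger opening in m.
Only numpy, scipy, OpenCV 4.12 (cv2) and the standard library are available. Lean on these libraries where they do the work, as an engineer would, in place of code of your own. Each camera call takes 0.05 s, during which the arm holds its last target.

## Working session

There is one attempt and no reset: what is moved stays moved. The work goes in short steps, Python scripts to look and compute and a shell command to move; the robot and the scene stay as the last step left them, time stands still between calls to the robot, and variables do not carry over. Pictures are saved under pics/ and viewed, and the job is handed in when it is done.

```bash
mkdir -p pics; ls; cat > h.py <<'E'
import numpy as np, cv2
from bench import ctrl, viewer
def grab(n,tag):
    c=viewer.read_camera(n); cv2.imwrite(f'pics/{tag}.png',c['color'][...,::-1]); np.savez(f'{tag}.npz',**c); return c
def world(c,u,v,d=None):
    K=c['mtx']; 
    d=c['z_map'][int(v),int(u)] if d is None else d
    p=np.array([(u-K[0,2])/K[0,0]*d,(v-K[1,2])/K[1,1]*d,d,1]); return (c['pose']@p)[:3]
def ray(c,u,v,fish=False):
    K=c['mtx']; x=(u-K[0,2])/K[0,0]; y=(v-K[1,2])/K[1,1]
    if fish:
        r=np.hypot(x,y); s=np.sin(r)/r if r>1e-9 else 1; d=np.array([x*s,y*s,np.cos(r)])
    else: d=np.array([x,y,1.])
    return c['pose'][:3,3], c['pose'][:3,:3]@d
def atz(c,u,v,z,fish=False):
    o,d=ray(c,u,v,fish); return o+d*(z-o[2])/d[2]
E
python3 - <<'E'
from h import *
np.set_printoptions(precision=4,suppress=True)
for n in ['scene','side','wrist']:
    c=grab(n,n+'0'); print(n,c['mtx'],c['pose'])
o=ctrl.get_obs(); print(o)
E
```

```text
pics
scene [[526.7834   0.     322.5843]
 [  0.     526.7834 248.6239]
 [  0.       0.       1.    ]] [[-0.6487  0.5453 -0.5309  1.3164]
 [ 0.761   0.4607 -0.4567  0.7238]
 [-0.0045 -0.7003 -0.7139  1.1861]
 [ 0.      0.      0.      1.    ]]
side [[558.7575   0.     313.0308]
 [  0.     558.7575 244.6852]
 [  0.       0.       1.    ]] [[ 0.8554 -0.3824  0.3493  0.0366]
 [-0.5176 -0.6075  0.6026 -0.7168]
 [-0.0182 -0.6962 -0.7176  1.0391]
 [ 0.      0.      0.      1.    ]]
wrist [[371.6483   0.     319.3562]
 [  0.     371.6483 236.5248]
 [  0.       0.       1.    ]] [[ 0.2628  0.9184  0.2959  0.1027]
 [ 0.9649 -0.2495 -0.0824  0.6742]
 [-0.0018  0.3072 -0.9517  0.3741]
 [ 0.      0.      0.      1.    ]]
{'time_s': 0.15, 'joint_pos': array([-1.4121,  0.4776,  0.0223,  1.5562, -0.0115,  1.1093, -0.0831]), 'joint_velocities': array([-0.0002, -0.0023,  0.0018, -0.0043,  0.0016, -0.0004,  0.0002]), 'joint_efforts': array([  0.0025, -59.6922,   1.6101, -28.149 ,   0.0127,   0.0066,
        -0.    ]), 'tcp_pos': array([0.1779, 0.6507, 0.2306]), 'orientation': array([-3.1402,  0.0001,  2.8749]), 'contact_force': array([-0.3234,  0.5461, -0.0055]), 'torque': array([ 0.0272, -0.0468,  0.0439]), 'finger_gap': 0.08519863983481919}
```

View pics/scene0.png

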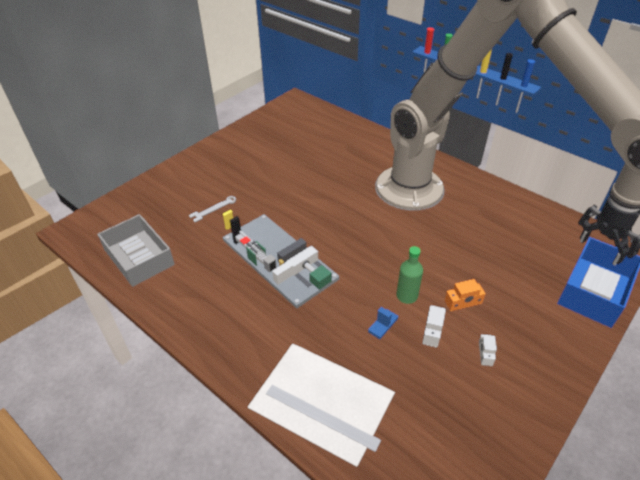

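View pics/side0.png

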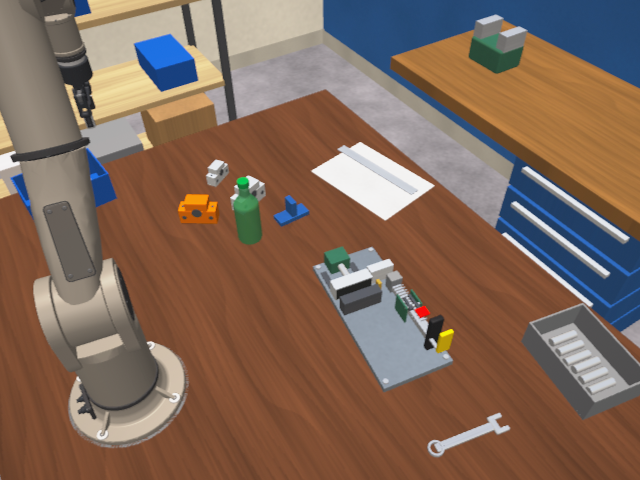

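View pics/wrist0.png

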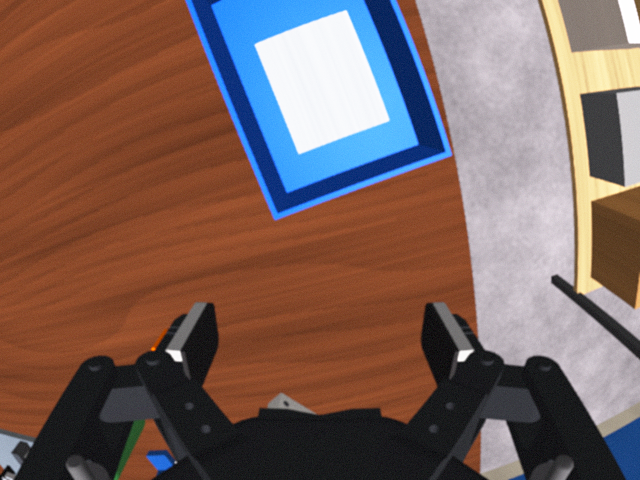

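```bash
python3 - <<'E'
import numpy as np,cv2
def crop(tag,x0,y0,w,h,s):
    c=np.load(tag+'.npz')['color'][y0:y0+h,x0:x0+w,::-1]
    return cv2.resize(c,(w*s,h*s),interpolation=cv2.INTER_CUBIC)
cv2.imwrite('pics/c1.png',crop('scene0',210,195,140,120,5)[:,:700])
cv2.imwrite('pics/c2.png',crop('side0',305,235,160,160,4)[:,:])
a=crop('scene0',360,240,160,130,4);b=crop('side0',170,150,160,100,4)
cv2.imwrite('pics/c3.png',a);cv2.imwrite('pics/c4.png',b)
E
```

```text
(no output)
```

View pics/c1.png

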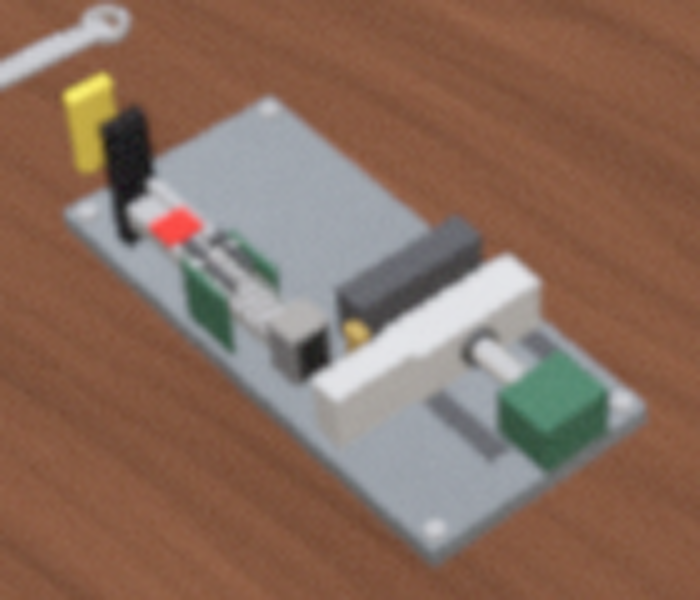

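View pics/c2.png

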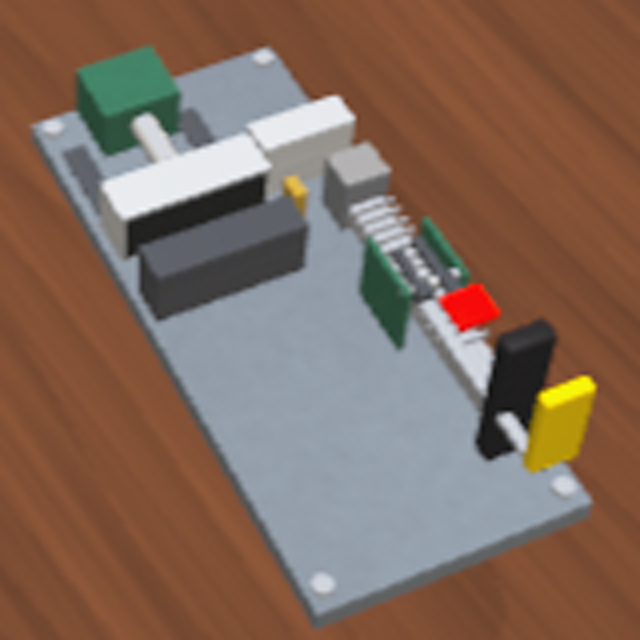

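View pics/c3.png

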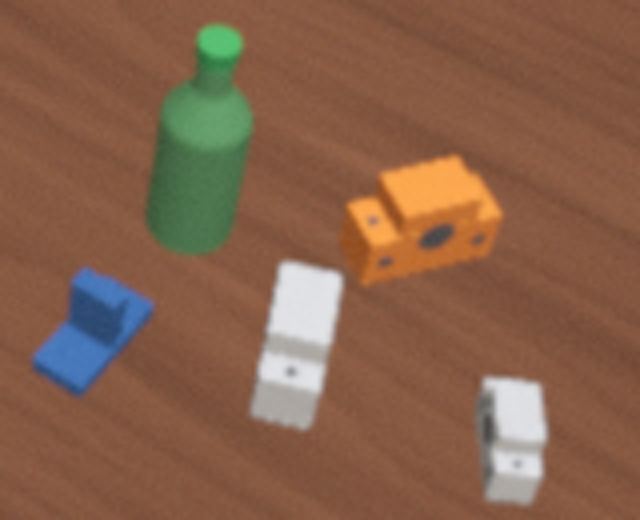

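View pics/c4.png

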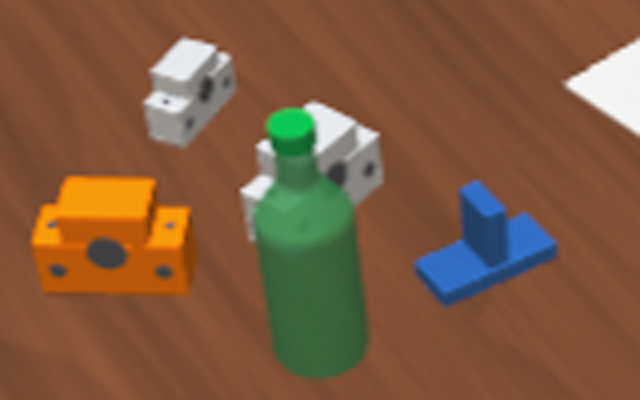

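```bash
cat > fix.py <<'E'
from h import *
np.set_printoptions(precision=4,suppress=True)
def cloud(tag):
    c=dict(np.load(tag+'.npz')); K=c['mtx']; z=c['z_map']; v,u=np.nonzero(z>0); d=z[v,u]
    P=np.c_[(u-K[0,2])/K[0,0]*d,(v-K[1,2])/K[1,1]*d,d]@c['pose'][:3,:3].T+c['pose'][:3,3]
    return P,c['color'][v,u],u,v
if __name__=='__main__':
  for t in ['scene0','side0']:
    P,C,u,v=cloud(t)
    hsv=cv2.cvtColor(C[None],cv2.COLOR_RGB2HSV)[0].astype(int)
    tab=(abs(P[:,0]-.65)<.4)&(abs(P[:,1])<.5)&(hsv[:,1]>110)&(hsv[:,0]<15)&(P[:,2]<.01)
    print(t,'bench z',np.median(P[tab,2]),P[tab,2].std())
    for name,m in dict(plate=(hsv[:,0]>95)&(hsv[:,0]<118)&(hsv[:,1]>20)&(hsv[:,1]<70)&(hsv[:,2]>100)&(abs(P[:,2]-.015)<.008)&(P[:,0]>.4),
       yellow=(hsv[:,0]>25)&(hsv[:,0]<33)&(hsv[:,1]>150)&(P[:,2]<.14)&(P[:,2]>.03)&(P[:,0]>.4),
       red=((hsv[:,0]<4)|(hsv[:,0]>176))&(hsv[:,1]>190)&(hsv[:,2]>200)&(P[:,2]<.1)&(P[:,2]>.03),
       blue=(hsv[:,0]>100)&(hsv[:,0]<116)&(hsv[:,1]>150)&(P[:,2]>.004)&(P[:,2]<.08)&(P[:,0]>.4)&(P[:,0]<.9),
       green=(hsv[:,0]>50)&(hsv[:,0]<85)&(hsv[:,1]>80)&(P[:,2]>.08)&(P[:,2]<.2)).items():
        Q=P[m]
        if len(Q)<4: print(name,len(Q));continue
        print(name,len(Q),'med',np.median(Q,0),'lo',np.percentile(Q,2,axis=0),'hi',np.percentile(Q,98,axis=0))
        if name=='plate':
            r=cv2.minAreaRect((Q[:,:2]*1000).astype(np.float32)); print('rect',r)
E
python3 fix.py
```

```text
scene0 bench z -0.00023297712376768587 0.002887700603327329
plate 890 med [ 0.5663 -0.1329  0.0148] lo [ 0.4716 -0.2733  0.0092] hi [0.6482 0.0609 0.0203]
rect ((559.812255859375, -107.56942749023438), (362.15594482421875, 160.9384002685547), 82.41310119628906)
yellow 6 med [ 0.5915 -0.2827  0.1136] lo [ 0.5778 -0.285   0.1109] hi [ 0.6041 -0.2814  0.1152]
red 0
blue 360 med [0.5604 0.2896 0.0159] lo [0.5166 0.2704 0.0087] hi [0.5959 0.303  0.0625]
green 605 med [0.4355 0.2825 0.1275] lo [0.4111 0.2549 0.0827] hi [0.4542 0.3049 0.1914]
side0 bench z -0.0009588123951171923 0.0021540941470966205
plate 5910 med [ 0.5295 -0.1837  0.0141] lo [ 0.4584 -0.2927  0.0095] hi [0.6328 0.0566 0.0182]
rect ((552.6597900390625, -111.20091247558594), (372.2395935058594, 165.09934997558594), 81.9996109008789)
yellow 56 med [ 0.5854 -0.2903  0.1142] lo [ 0.5731 -0.2945  0.1087] hi [ 0.5995 -0.2847  0.1169]
red 100 med [ 0.6041 -0.1983  0.0687] lo [ 0.5928 -0.2104  0.0646] hi [ 0.6175 -0.187   0.0736]
blue 475 med [0.5428 0.2724 0.0141] lo [0.5054 0.2586 0.0055] hi [0.5881 0.2984 0.0619]
green 765 med [0.4115 0.257  0.1263] lo [0.3884 0.2385 0.0824] hi [0.4384 0.2806 0.1903]
```

```bash
cat > fit.py <<'E'
from h import *
from scipy.optimize import least_squares
np.set_printoptions(precision=4,suppress=True)
S=dict(np.load('scene0.npz'));D=dict(np.load('side0.npz'))
def proj(c,p):
    q=(p-c['pose'][:3,3])@c['pose'][:3,:3]; return np.array([q[0]/q[2]*c['mtx'][0,0]+c['mtx'][0,2],q[1]/q[2]*c['mtx'][1,1]+c['mtx'][1,2]])
obs=[]
for c,off,s,pts in [(S,(210,195),5,{(-85,-191,15):(270,95),(80,-191,15):(66,212),(-85,178,15):(647,407),(80,178,15):(433,545)}),
  (D,(305,235),4,{(-85,178,15):(33,127),(80,178,15):(272,46),(-85,-191,15):(318,612),(80,-191,15):(592,498)})]:
  for k,v in pts.items(): obs.append((c,np.array(k)/1000,np.array(v)/s+np.array(off)-0.4))
def T(x,p): cs,sn=np.cos(x[2]),np.sin(x[2]); return np.array([x[0]+cs*p[0]-sn*p[1],x[1]+sn*p[0]+cs*p[1],p[2]])
f=lambda x,o: np.concatenate([proj(c,T(x,p))-uv for c,p,uv in o])
for o in (obs[:4],obs[4:],obs):
    r=least_squares(f,[.557,-.104,-.14],args=(o,)); print(r.x,np.degrees(r.x[2]),abs(r.fun).max())
for n,p in dict(trig=(55,-178,115),grip=(55,-141,115),tab=(61,-85,70),gap=(-30,55,15),stop=(20,42.5,32)).items(): print(n,T(r.x,np.array(p)/1000))
E
python3 fit.py
python3 - <<'E'
from fix import *
for t in ['scene0','side0']:
    P,C,u,v=cloud(t)
    m=(C.min(1)>100)&((C.max(1).astype(int)-C.min(1))<25)&(P[:,2]>.006)&(P[:,2]<.09)&(P[:,0]>.4)&(P[:,0]<.85)&(P[:,1]>.2)&(P[:,1]<.6)
    n,l=0,None
    im=np.zeros((480,640),np.uint8); im[v[m],u[m]]=1
    k,L,st,_=cv2.connectedComponentsWithStats(im)
    for i in range(1,k):
        if st[i,4]<30: continue
        s=m&(L[v,u]==i); top=s&(P[:,2]>.7*np.percentile(P[s,2],97))
        print(t,st[i],'z',np.percentile(P[s,2],[50,95]))
        for nm,lo,hi in (('top',.064,.076),('mid',.04,.05)):
            q=P[s&(P[:,2]>lo)&(P[:,2]<hi)]
            if len(q)>10: print(nm,len(q),cv2.minAreaRect((q[:,:2]*1000).astype(np.float32)), np.median(q,0))
E
```

```text
[ 0.5579 -0.1042 -0.1389] -7.955628948423546 0.9530446908277668
[ 0.5573 -0.105  -0.1368] -7.837147469693514 0.9570166207477655
[ 0.5575 -0.1048 -0.1376] -7.881799791628996 1.0907635556596915
trig [ 0.5876 -0.2886  0.115 ]
grip [ 0.5927 -0.252   0.115 ]
tab [ 0.6063 -0.1973  0.07  ]
gap [ 0.5353 -0.0462  0.015 ]
stop [ 0.5832 -0.0654  0.032 ]
scene0 [423 306  22  41 607] z [0.0616 0.0717]
top 294 ((480.20440673828125, 397.11322021484375), (65.83794403076172, 39.82048034667969), 23.764074325561523) [0.4817 0.398  0.0688]
mid 128 ((495.108154296875, 403.16729736328125), (74.14750671386719, 39.56227111816406), 24.57826805114746) [0.5143 0.414  0.0443]
scene0 [479 335  17  30 397] z [0.0404 0.0531]
mid 114 ((452.64471435546875, 542.8450317382812), (48.61930465698242, 30.186641693115234), 32.14726257324219) [0.4577 0.5441 0.0477]
side0 [207 160  21  25 335] z [0.0339 0.0518]
mid 95 ((447.424072265625, 538.5795288085938), (48.577510833740234, 35.98108673095703), 33.132728576660156) [0.4476 0.5346 0.0469]
side0 [247 176  18  23 228] z [0.0535 0.0708]
top 83 ((496.99139404296875, 392.88226318359375), (51.939064025878906, 29.960596084594727), 70.4305191040039) [0.4935 0.3911 0.0679]
mid 32 ((513.9998779296875, 391.0113525390625), (41.91523742675781, 11.97191047668457), 37.00869369506836) [0.516  0.3908 0.0438]
side0 [231 185   8  23  71] z [0.0453 0.0682]
mid 32 ((435.5919494628906, 390.745849609375), (27.0495662689209, 12.076892852783203), 34.51735305786133) [0.4353 0.3913 0.044 ]
```

```bash
cat > mv.py <<'E'
# python3 mv.py x y z yaw : tool-frame shift and turn from the present pose
import sys
from h import *
from scipy.spatial.transform import Rotation as R
np.set_printoptions(precision=4,suppress=True)
FX=[0.5575,-0.1048,-0.1376]
def toW(p,f=None):
    f=f or FX; cs,sn=np.cos(f[2]),np.sin(f[2]); p=np.array(p)/1000; return np.array([f[0]+cs*p[0]-sn*p[1],f[1]+sn*p[0]+cs*p[1],p[2]])
def toF(w,f=None):
    f=f or FX; cs,sn=np.cos(f[2]),np.sin(f[2]); d=np.array(w[:2])-f[:2]; return np.array([cs*d[0]+sn*d[1],-sn*d[0]+cs*d[1],w[2]])*1000
def rel(t,yaw):
    o=ctrl.get_obs(); A=R.from_euler('xyz',o['orientation']); B=R.from_euler('xyz',[np.pi,0,yaw])
    return A.inv().apply(np.array(t)-o['tcp_pos']),(A.inv()*B).as_rotvec()
def show(t,yaw):
    s,w=rel(t,yaw); print('shift',s,'turn',w,'rows',np.linalg.norm(s)/.0417,np.degrees(np.linalg.norm(w))/7.16)
E
python3 - <<'E'
from mv import *
D=dict(np.load('side0.npz'))
for a,b in ((327,160),(365,146)): print(toF(atz(D,305+a/4-.4,235+b/4-.4,.07)))
w=toW([55,-147,200]);print(w)
show([.58,.35,.30],3.004)
E
```

```text
[38.9497 36.3587 70.    ]
[63.9551 36.8237 70.    ]
[ 0.5918 -0.258   0.2   ]
shift [-0.4672 -0.1842 -0.0691] turn [-0.0014  0.     -0.1291] rows 12.156184406056791 1.0334884733835075
```

```bash
python3 -m pendant '[1,-0.1,-0.04,-0.05,0,0,-0.06, 1,-0.467,-0.184,-0.069,0,0,-0.129, 1,-0.467,-0.184,-0.069,0,0,-0.129, 1,-0.467,-0.184,-0.069,0,0,-0.129, 1,-0.467,-0.184,-0.069,0,0,-0.129, 1,-0.467,-0.184,-0.069,0,0,-0.129, 1,-0.467,-0.184,-0.069,0,0,-0.129, 1,-0.467,-0.184,-0.069,0,0,-0.129, 1,-0.467,-0.184,-0.069,0,0,-0.129, 1,-0.467,-0.184,-0.069,0,0,-0.129, 1,-0.467,-0.184,-0.069,0,0,-0.129, 1,-0.467,-0.184,-0.069,0,0,-0.129, 1,-0.467,-0.184,-0.069,0,0,-0.129, 1,-0.467,-0.184,-0.069,0,0,-0.129, 1,-0.467,-0.184,-0.069,0,0,-0.129, 1,-0.467,-0.184,-0.069,0,0,-0.129]'
python3 - <<'E'
from mv import *
c=grab('wrist','w1'); o=ctrl.get_obs(); print(o['tcp_pos'],o['orientation'],o['joint_pos'])
show([.5918,-.258,.25],3.004)
E
```

```text
time_s: 1.48
tcp_pos: [0.5784, 0.3521, 0.2998]
orientation: [3.141, -0.002, 3.006]
contact_force: [-1.3, 1.1, -0.4]
finger_gap: 0.0852
[0.5781 0.3524 0.2998] [ 3.1413 -0.0016  3.0068] [-0.7459  0.4335  0.1538  1.4744 -0.0695  1.24    0.8526]
shift [-0.0956 -0.6031  0.0495] turn [ 0.0003 -0.0016  0.0028] rows 14.690445050640836 0.02593994890310008
```

View pics/w1.png

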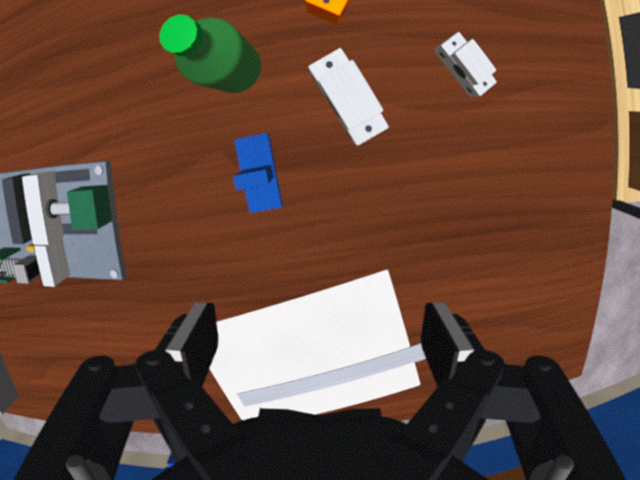

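```bash
python3 -m pendant '[1,-0.01,-0.03,0.0,0,0,0, 1,-0.0956,-0.603,0.05,0,0,0.003, 1,-0.0956,-0.603,0.05,0,0,0.003, 1,-0.0956,-0.603,0.05,0,0,0.003, 1,-0.0956,-0.603,0.05,0,0,0.003, 1,-0.0956,-0.603,0.05,0,0,0.003, 1,-0.0956,-0.603,0.05,0,0,0.003, 1,-0.0956,-0.603,0.05,0,0,0.003, 1,-0.0956,-0.603,0.05,0,0,0.003, 1,-0.0956,-0.603,0.05,0,0,0.003, 1,-0.0956,-0.603,0.05,0,0,0.003, 1,-0.0956,-0.603,0.05,0,0,0.003, 1,-0.0956,-0.603,0.05,0,0,0.003, 1,-0.0956,-0.603,0.05,0,0,0.003, 1,-0.0956,-0.603,0.05,0,0,0.003, 1,-0.0956,-0.603,0.05,0,0,0.003, 1,-0.0956,-0.603,0.05,0,0,0.003, 1,-0.0956,-0.603,0.05,0,0,0.003]'
python3 - <<'E'
from mv import *
c=grab('wrist','w2'); o=ctrl.get_obs(); print(o['tcp_pos'],o['orientation'],o['joint_pos'])
E
```

```text
time_s: 3.03
tcp_pos: [0.5923, -0.2577, 0.25]
orientation: [3.14, -0.0, 3.003]
contact_force: [0.2, 0.9, -0.4]
finger_gap: 0.0855
[ 0.5926 -0.2569  0.2501] [ 3.14   -0.0002  3.0045] [ 0.0537  0.4274  0.3573  1.6275 -0.1638  1.1167  1.8874]
```

View pics/w2.png

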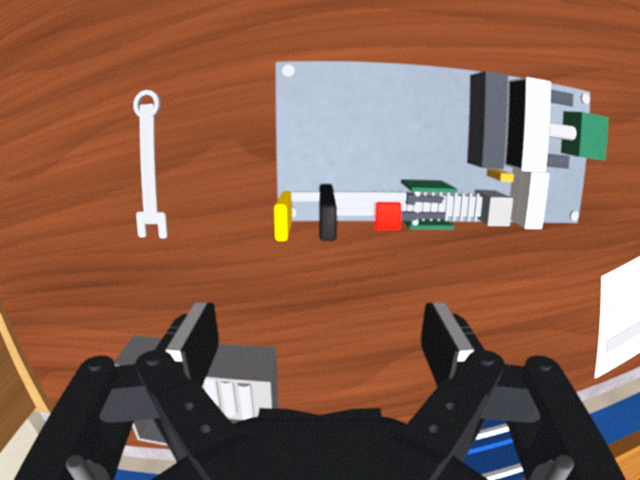

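```bash
python3 - <<'E'
from mv import *
c=np.load('w2.npz')['color'][150:250,260:420,::-1]; cv2.imwrite('pics/w2a.png',cv2.resize(c,None,fx=5,fy=5,interpolation=cv2.INTER_CUBIC))
c=np.load('w2.npz')['color'][50:240,440:620,::-1]; cv2.imwrite('pics/w2b.png',cv2.resize(c,None,fx=3,fy=3,interpolation=cv2.INTER_CUBIC))
E
```

```text
(no output)
```

View pics/w2a.png

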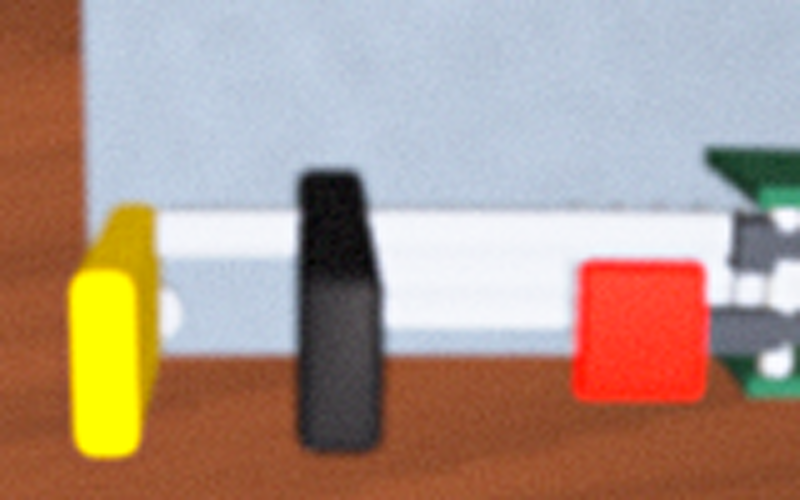

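View pics/w2b.png

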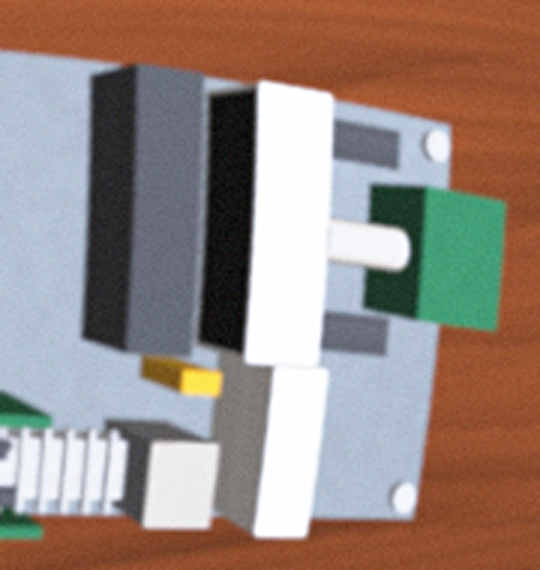

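```bash
cat > m2.py <<'E'
from mv import *
c=dict(np.load('w2.npz'))
def A(u,v,s,ou,ov,z): return atz(c,ou+u/s-.4,ov+v/s-.4,z,True)
L={'trig':(A(106,362,5,260,150,.115),(55,-178)),'grip':(A(340,363,5,260,150,.115),(55,-141)),'tab':(A(640,331,5,260,150,.07),(61,-85)),
'jawfront':(A(217,485,3,440,50,.07),(55,25)),'jawrear':(A(147,485,3,440,50,.07),(55,0)),
'fj1':(A(203,70,3,440,50,.055),(-80,35)),'fj2':(A(189,353,3,440,50,.055),(15,35)),'car1':(A(258,82,3,440,50,.055),(-80,57)),
'wingfr':(A(262,450,3,440,50,.062),(45,65)),'stop':(A(202,384,3,440,50,.05),(24,42.5)),'house':(A(506,200,3,440,50,.052),(-55,178)),
'pl':(A(450,124,3,440,50,.015),(-85,178)),'pl2':(A(414,520,3,440,50,.015),(80,178))}
for k,(w,f) in L.items(): print(k,w,toF(w),f)
from scipy.optimize import least_squares
K=['trig','grip','tab','fj1','fj2','stop','pl','pl2','house']
g=lambda x:np.concatenate([toW((*L[k][1],0),list(x))[:2]-L[k][0][:2] for k in K])
r=least_squares(g,FX);print(r.x,(r.fun*1000).reshape(-1,2))
E
python3 m2.py
```

```text
trig [ 0.5881 -0.2846  0.115 ] [  54.974  -173.8608  115.    ] (55, -178)
grip [ 0.5933 -0.2484  0.115 ] [  55.1922 -137.3239  115.    ] (55, -141)
tab [ 0.6073 -0.1941  0.07  ] [ 61.6186 -81.5762  70.    ] (61, -85)
jawfront [ 0.6186 -0.0667  0.07  ] [55.3454 46.1111 70.    ] (55, 25)
jawrear [ 0.6155 -0.0933  0.07  ] [55.9144 19.4012 70.    ] (55, 0)
fj1 [ 0.4831 -0.0554  0.055 ] [-80.462   38.6991  55.    ] (-80, 35)
fj2 [ 0.5767 -0.069   0.055 ] [14.132  38.1484 55.    ] (15, 35)
car1 [ 0.487  -0.0341  0.055 ] [-79.5362  60.3813  55.    ] (-80, 57)
wingfr [ 0.611 -0.044  0.062] [44.6168 67.5197 62.    ] (45, 65)
stop [ 0.5887 -0.0616  0.05  ] [24.9804 47.1142 50.    ] (24, 42.5)
house [0.5277 0.0839 0.052 ] [-55.393  182.7893  52.    ] (-55, 178)
pl [0.498  0.0878 0.015 ] [-85.3751 182.6442  15.    ] (-85, 178)
pl2 [0.6631 0.0663 0.015 ] [ 81.1728 183.9361  15.    ] (80, 178)
[ 0.5582 -0.1006 -0.1373] [[ 0.1893  0.0789]
 [ 0.0264  0.5689]
 [-0.3767  0.8811]
 [ 0.6173  0.4257]
 [ 1.0986  0.9419]
 [-0.935  -0.2537]
 [ 0.3618 -0.4944]
 [-1.3423 -1.5161]
 [ 0.3607 -0.6323]]
```

```bash
sed -i 's/^FX=.*/FX=[0.558,-0.1027,-0.1375]/' mv.py; python3 - <<'E'
from mv import *
show(toW([55,-147,160]),3.004)
E
```

```text
shift [0.0004 0.0009 0.0901] turn [ 0.0016 -0.0002  0.0005] rows 2.1609157377828567 0.013682797721668605
```

```bash
python3 -m pendant '[1,0,0.001,0.03,0,0,0, 1,0,0.001,0.06,0,0,0, 1,0,0.001,0.09,0,0,0, 1,0,0.001,0.09,0,0,0, 1,0,0.001,0.09,0,0,0, 1,0,0.001,0.09,0,0,0]'
python3 - <<'E'
from mv import *
c=grab('wrist','w3'); o=ctrl.get_obs(); print(o['tcp_pos'],o['orientation'],toF(o['tcp_pos']))
E
```

```text
time_s: 3.58
tcp_pos: [0.5933, -0.258, 0.1621]
orientation: [3.142, 0.002, 3.003]
contact_force: [-0.2, -0.0, 0.5]
finger_gap: 0.0854
[ 0.5936 -0.2585  0.1627] [-3.1413  0.0035  3.0021] [  56.5905 -149.4906  162.6617]
```

View pics/w3.png

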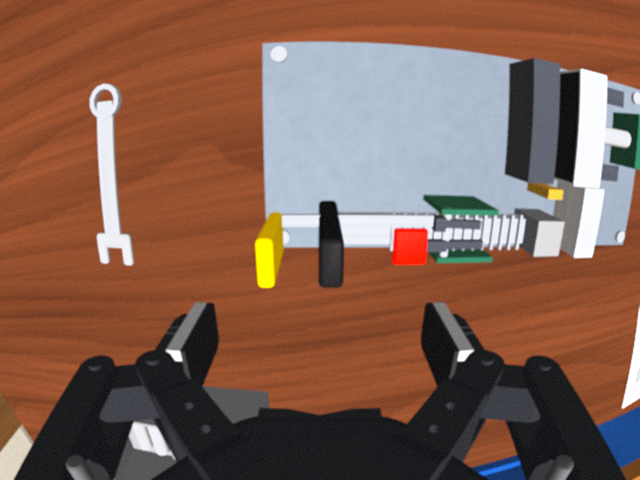

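```bash
python3 - <<'E'
from mv import *
c=dict(np.load('w3.npz'))
im=c['color'][195:295,250:450,::-1]; cv2.imwrite('pics/w3a.png',cv2.resize(im,None,fx=4,fy=4,interpolation=cv2.INTER_CUBIC))
E
```

```text
(no output)
```

View pics/w3a.png

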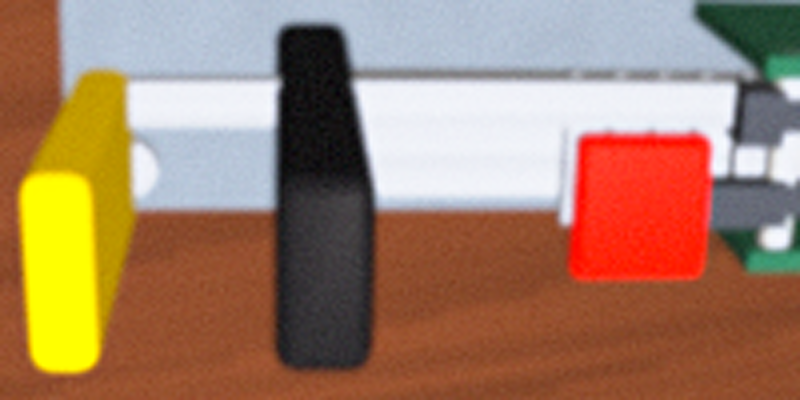

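```bash
python3 - <<'E'
from mv import *
c=dict(np.load('w3.npz')); T=c['pose'][:3,3]; print(T)
for n,u,v,z in (('trig',62,272,.115),('grip',325,275,.115),('tab',641,207,.07)):
    w=atz(c,250+u/4-.4,195+v/4-.4,z,True); print(n,w,toF(w))
E
```

```text
[ 0.5158 -0.2444  0.3056]
trig [ 0.5881 -0.285   0.115 ] [  54.7855 -176.4341  115.    ]
grip [ 0.5935 -0.2488  0.115 ] [  55.1422 -139.8607  115.    ]
tab [ 0.6072 -0.1944  0.07  ] [ 61.2713 -84.133   70.    ]
```

```bash
python3 -m pendant '[1,0,0.001,0.025,0,0,0, 1,0,0.001,0.05,0,0,0, 1,0,0.001,0.07,0,0,0, 1,0,0.001,0.072,0,0,0, 1,0,0.001,0.072,0,0,0, 1,0,0.001,0.072,0,0,0, 1,0,0.001,0.072,0,0,0]'
python3 - <<'E'
from mv import *
c=grab('wrist','w4'); o=ctrl.get_obs(); print(o['tcp_pos'],o['orientation'],toF(o['tcp_pos']),o['contact_force'])
E
```

```text
time_s: 4.22
tcp_pos: [0.5935, -0.2586, 0.0906]
orientation: [-3.141, 0.004, 3.001]
contact_force: [-0.3, 0.4, -0.2]
finger_gap: 0.0854
[ 0.5934 -0.2585  0.0904] [-3.141   0.0034  3.0007] [  56.4235 -149.4851   90.4273] [ 0.1954 -0.7866 -0.0775]
```

View pics/w4.png

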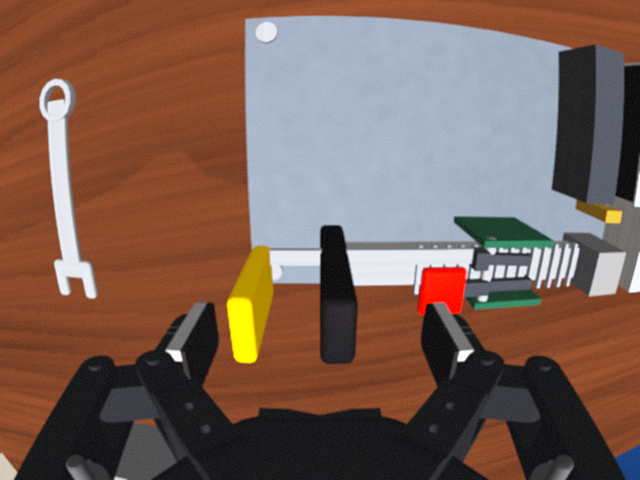

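```bash
sed -i 's/^FX=.*/FX=[0.5577,-0.1045,-0.1375]/' mv.py; python3 -m pendant '[0.15,0,0.001,0,0,0,0, 0.15,0,0.001,0,0,0,0, 0.15,0,0.001,0,0,0,0, 0.15,0,0.001,0,0,0,0, 0.15,0,0.001,0,0,0,0, 0.15,0,0.001,0,0,0,0]'
python3 - <<'E'
from mv import *
c=grab('wrist','w5'); o=ctrl.get_obs(); print(o['tcp_pos'],toF(o['tcp_pos']),o['contact_force'],o['finger_gap'])
E
```

```text
time_s: 4.77
tcp_pos: [0.5926, -0.2607, 0.09]
orientation: [-3.137, 0.003, 2.999]
contact_force: [-1.4, -6.3, 4.9]
finger_gap: 0.049
[ 0.5926 -0.2607  0.09  ] [  55.9883 -149.9305   89.9686] [-0.6863 -6.8985  5.5832] 0.04949218222551164
```

View pics/w5.png

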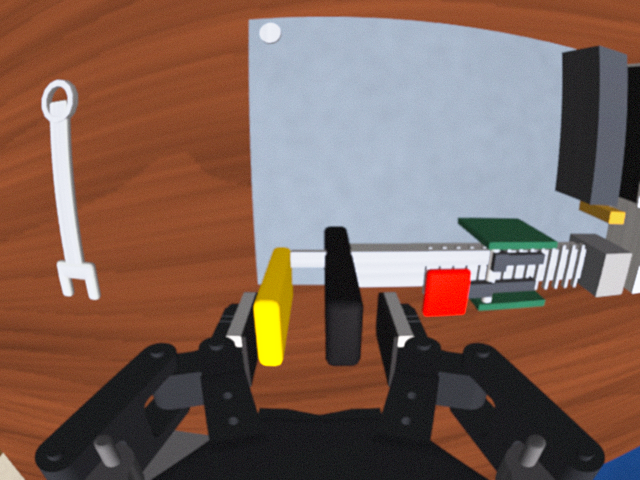

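```bash
python3 -m pendant '[-0.2,0,0.002,0,0,0,0, -0.5,0,0.002,0,0,0,0, -0.5,0,0.002,0,0,0,0, -0.5,0,0.002,0,0,0,0, -0.5,0,0.002,0,0,0,0, -0.5,0,0.002,0,0,0,0, -0.5,0,0.002,0,0,0,0, -0.5,0,0.002,0,0,0,0]'
python3 - <<'E'
from mv import *
c=grab('wrist','w6'); o=ctrl.get_obs(); print(o['tcp_pos'],toF(o['tcp_pos']),o['contact_force'],o['finger_gap'])
E
```

```text
time_s: 5.48
tcp_pos: [0.5933, -0.2573, 0.0912]
orientation: [-3.139, 0.003, 3.0]
contact_force: [-3.8, -2.3, 14.8]
finger_gap: 0.0248
[ 0.5933 -0.2573  0.0912] [  56.2176 -146.518    91.1996] [-4.6963 -1.3632 15.552 ] 0.024533977215730047
```

View pics/w6.png

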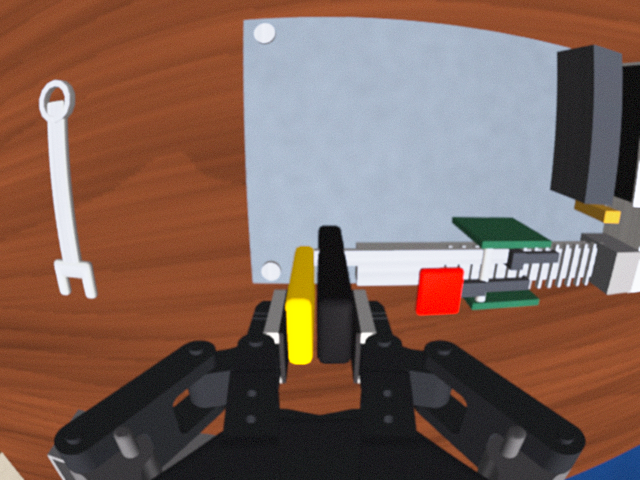

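```bash
python3 -m pendant '[1,0,0,0,0,0,0, 1,0,0,0,0,0,0, 1,0,0,0,0,0,0, 1,0,0,0,0,0,0, 1,0,0,0,0,0,0, 1,0,0,0,0,0,0, 1,0,0,0,0,0,0, -0.5,0,0,0,0,0,0, -0.5,0,0,0,0,0,0, -0.5,0,0,0,0,0,0, -0.5,0,0,0,0,0,0, -0.5,0,0,0,0,0,0, -0.5,0,0,0,0,0,0, -0.5,0,0,0,0,0,0, -0.5,0,0,0,0,0,0, -0.5,0,0,0,0,0,0, -0.5,0,0,0,0,0,0]'
python3 -m pendant '[1,0,0,0,0,0,0, 1,0,0,0,0,0,0, 1,0,0,0,0,0,0, 1,0,0,0,0,0,0, 1,0,0,0,0,0,0, 1,0,0,0,0,0,0, 1,0,0,0,0,0,0]'
python3 - <<'E'
from mv import *
for n in ('wrist','side'):
  c=grab(n,n+'7')
  im=c['color'][180:360,400:640] if n=='wrist' else c['color'][230:360,305:465]
  cv2.imwrite('pics/%s7c.png'%n,cv2.resize(im[...,::-1],None,fx=3 if n=='wrist' else 4,fy=3 if n=='wrist' else 4,interpolation=cv2.INTER_CUBIC))
o=ctrl.get_obs(); print(o['tcp_pos'],toF(o['tcp_pos']),o['contact_force'],o['finger_gap'])
E
```

```text
time_s: 6.95
tcp_pos: [0.5931, -0.2573, 0.0912]
orientation: [-3.139, 0.003, 3.0]
contact_force: [-5.7, -1.1, 17.7]
finger_gap: 0.0243
time_s: 7.53
tcp_pos: [0.5925, -0.2543, 0.088]
orientation: [3.141, -0.0, 3.001]
contact_force: [0.9, 0.1, -0.2]
finger_gap: 0.0854
[ 0.5925 -0.2546  0.0881] [  55.0625 -143.8668   88.1396] [-0.5409 -0.3878  0.1231] 0.08511995531836661
```

View pics/wrist7c.png

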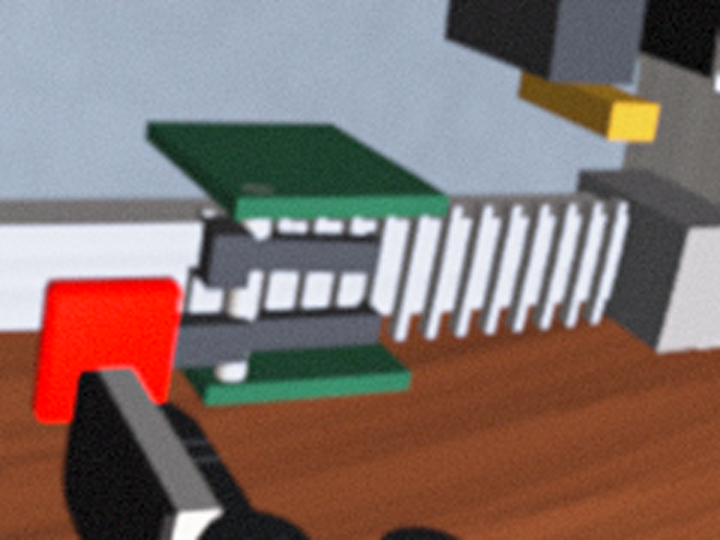

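View pics/side7c.png

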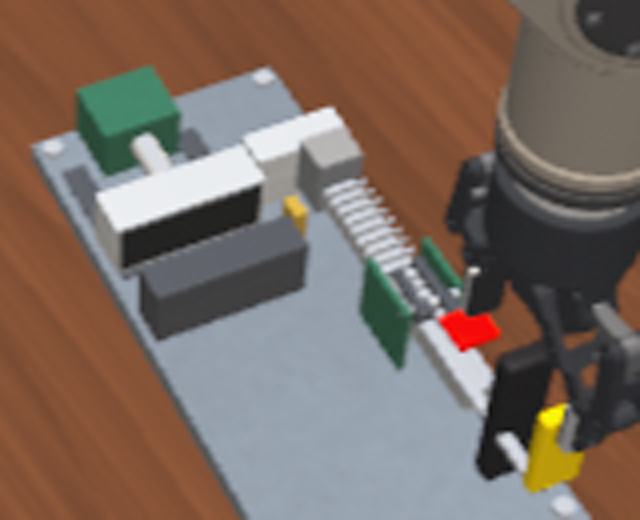

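```bash
python3 - <<'E'
from mv import *
D=dict(np.load('side0.npz'))
print(toF(atz(D,305+103/4-.4,235+188/4-.4,.055)),toF(atz(D,305+97/4-.4,230+194/4-.4,.055)))
print(toF(atz(D,305+302/4-.4,230+153/4-.4,.07)))
E
```

```text
[-81.5314  81.0207  55.    ] [-80.2912  92.1091  55.    ]
[35.5407 60.2017 70.    ]
```

```bash
python3 -m pendant '[1,0,-0.002,0,0,0,0, -0.5,0,-0.002,0,0,0,0, -0.5,0,-0.002,0,0,0,0, -0.5,0,-0.002,0,0,0,0, -0.5,0,-0.002,0,0,0,0, -0.5,0,-0.002,0,0,0,0, -0.5,0,-0.002,0,0,0,0, -0.5,0,-0.002,0,0,0,0, -0.5,0,-0.002,0,0,0,0, -0.5,0,-0.002,0,0,0,0, -0.5,0,-0.002,0,0,0,0, -0.5,0,-0.002,0,0,0,0]'
python3 -m pendant '[1,0,0,0,0,0,0, 1,0,0,0,0,0,0, 1,0,0,0,0,0,0, 1,0,0,0,0,0,0, 1,0,0,0,0,0,0, 1,0,0,0,0,0,0, 1,0,0,0,0,0,0]'
python3 - <<'E'
from mv import *
for n in ('wrist','side'):
  c=grab(n,n+'8')
  im=c['color'][180:360,400:640] if n=='wrist' else c['color'][230:360,305:465]
  cv2.imwrite('pics/%s8c.png'%n,cv2.resize(im[...,::-1],None,fx=3 if n=='wrist' else 4,fy=3 if n=='wrist' else 4,interpolation=cv2.INTER_CUBIC))
o=ctrl.get_obs(); print(o['tcp_pos'],toF(o['tcp_pos']),o['contact_force'],o['finger_gap'])
E
```

```text
time_s: 8.63
tcp_pos: [0.5931, -0.2574, 0.0922]
orientation: [3.141, 0.003, 3.001]
contact_force: [-8.7, 6.1, 26.4]
finger_gap: 0.0247
time_s: 9.22
tcp_pos: [0.5922, -0.2565, 0.088]
orientation: [3.141, -0.001, 3.001]
contact_force: [-0.7, 0.1, 0.3]
finger_gap: 0.0855
[ 0.5922 -0.2567  0.0881] [  55.0463 -146.0106   88.1064] [ 0.1516  0.2037 -0.3528] 0.08537024293026849
```

View pics/wrist8c.png

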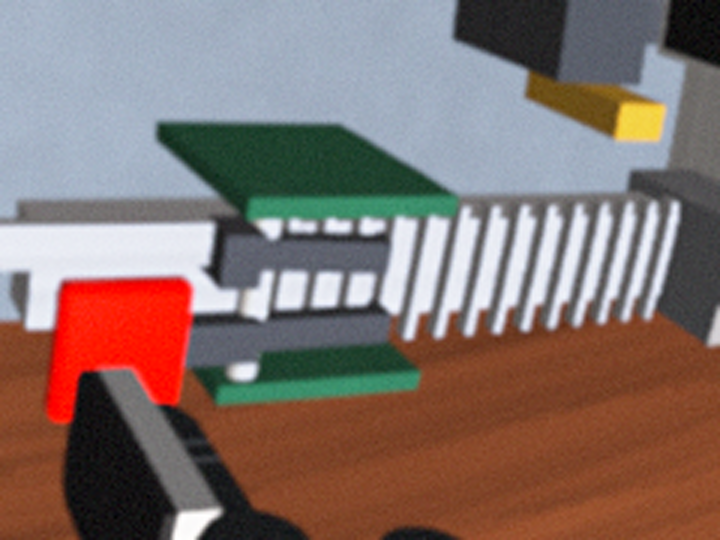

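View pics/side8c.png

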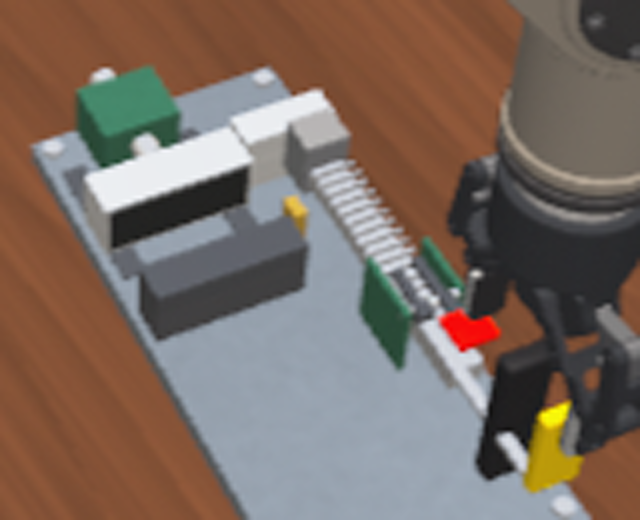

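```bash
python3 - <<'E'
from mv import *
D=dict(np.load('side0.npz'))
print(toF(atz(D,305+85/4-.4,230+178/4-.4,.055)), toF(atz(D,305+250/4-.4,230+158/4-.4,.055)), toF(atz(D,305+305/4-.4,230+220/4-.4,.055)))
E
python3 -m pendant '[1,0,-0.002,0,0,0,0, 0.4,0,-0.002,0,0,0,0, 0,0,-0.002,0,0,0,0, -0.235,0,-0.002,0,0,0,0, -0.235,0,-0.002,0,0,0,0, -0.235,0,-0.002,0,0,0,0, -0.235,0,-0.002,0,0,0,0, -0.235,0,-0.002,0,0,0,0, -0.235,0,-0.002,0,0,0,0, -0.235,0,-0.002,0,0,0,0, -0.235,0,-0.002,0,0,0,0, -0.235,0,-0.002,0,0,0,0]'
python3 -m pendant '[1,0,0,0,0,0,0, 1,0,0,0,0,0,0, 1,0,0,0,0,0,0, 1,0,0,0,0,0,0, 1,0,0,0,0,0,0, 1,0,0,0,0,0,0, 1,0,0,0,0,0,0]'
python3 - <<'E'
from mv import *
for n in ('wrist','side'):
  c=grab(n,n+'9')
  im=c['color'][180:360,400:640] if n=='wrist' else c['color'][230:360,305:465]
  cv2.imwrite('pics/%s9c.png'%n,cv2.resize(im[...,::-1],None,fx=3 if n=='wrist' else 4,fy=3 if n=='wrist' else 4,interpolation=cv2.INTER_CUBIC))
o=ctrl.get_obs(); print(o['tcp_pos'],toF(o['tcp_pos']),o['contact_force'],o['finger_gap'])
E
```

```text
[-81.592  106.1704  55.    ] [13.1512 80.6471 55.    ] [20.1297 25.5148 55.    ]
time_s: 10.32
tcp_pos: [0.5923, -0.2611, 0.0913]
orientation: [-3.14, 0.003, 2.999]
contact_force: [-6.3, -0.7, 18.2]
finger_gap: 0.0332
time_s: 10.9
tcp_pos: [0.5919, -0.2585, 0.088]
orientation: [3.141, -0.0, 3.001]
contact_force: [-0.9, 0.0, -0.1]
finger_gap: 0.0855
[ 0.5919 -0.2587  0.0881] [  55.0206 -148.0786   88.1409] [ 0.0801  0.279  -0.553 ] 0.08505600067598768
```

View pics/wrist9c.png

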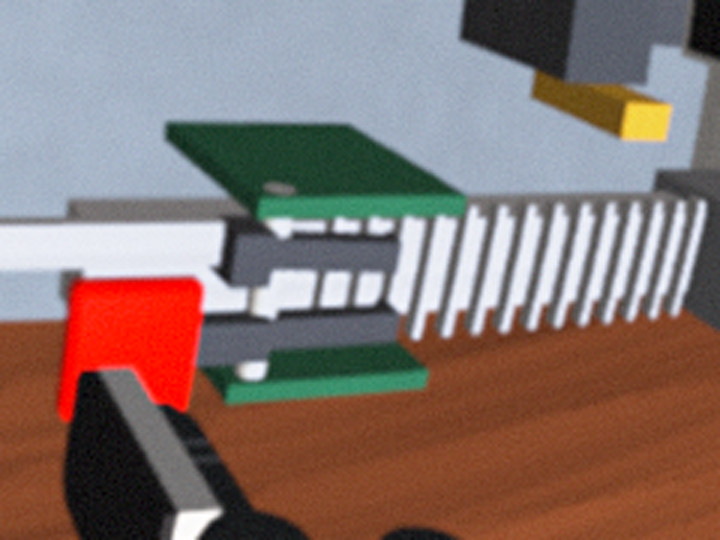

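View pics/side9c.png

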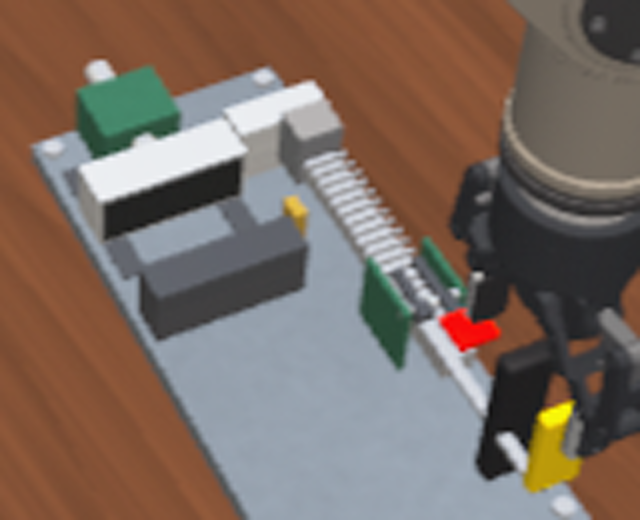

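```bash
python3 -m pendant '[1,0,0,-0.03,0,0,0, 1,0,0,-0.07,0,0,0, 1,0,0,-0.11,0,0,0, 1,0,0,-0.15,0,0,0, 1,0,0,-0.19,0,0,0, 1,0,0,-0.212,0,0,0, 1,0,0,-0.212,0,0,0]'
python3 - <<'E'
from mv import *
show([.479,.397,.28],1.986)
E
```

```text
time_s: 11.58
tcp_pos: [0.5944, -0.2604, 0.307]
orientation: [-3.14, 0.011, 3.0]
contact_force: [0.7, -0.5, -0.5]
finger_gap: 0.0853
shift [0.207  0.6347 0.0238] turn [0.0039 0.0104 1.0144] rows 16.01921950198514 8.117678732261066
```

```bash
python3 -m pendant '[1,0.01,0.03,0.002,0,0,0.06, 1,0.025,0.07,0.005,0,0,0.15, 1,0.206,0.634,0.02,0,0,1.014, 1,0.206,0.634,0.02,0,0,1.014, 1,0.206,0.634,0.02,0,0,1.014, 1,0.206,0.634,0.02,0,0,1.014, 1,0.206,0.634,0.02,0,0,1.014, 1,0.206,0.634,0.02,0,0,1.014, 1,0.206,0.634,0.02,0,0,1.014, 1,0.206,0.634,0.02,0,0,1.014, 1,0.206,0.634,0.02,0,0,1.014, 1,0.206,0.634,0.02,0,0,1.014, 1,0.206,0.634,0.02,0,0,1.014, 1,0.206,0.634,0.02,0,0,1.014, 1,0.206,0.634,0.02,0,0,1.014, 1,0.206,0.634,0.02,0,0,1.014, 1,0.206,0.634,0.02,0,0,1.014, 1,0.206,0.634,0.02,0,0,1.014, 1,0.206,0.634,0.02,0,0,1.014, 1,0.206,0.634,0.02,0,0,1.014]'
python3 - <<'E'
from mv import *
c=grab('wrist','w10'); o=ctrl.get_obs(); print(o['tcp_pos'],o['orientation'],o['joint_pos'])
E
```

```text
time_s: 13.25
tcp_pos: [0.4768, 0.397, 0.2794]
orientation: [-3.14, 0.001, 1.987]
contact_force: [0.4, -0.9, -0.3]
finger_gap: 0.0858
[0.4774 0.3962 0.2797] [-3.1407  0.0012  1.9851] [-0.9607  0.3497  0.2195  1.6478 -0.0808  1.1543 -0.3069]
```

View pics/w10.png

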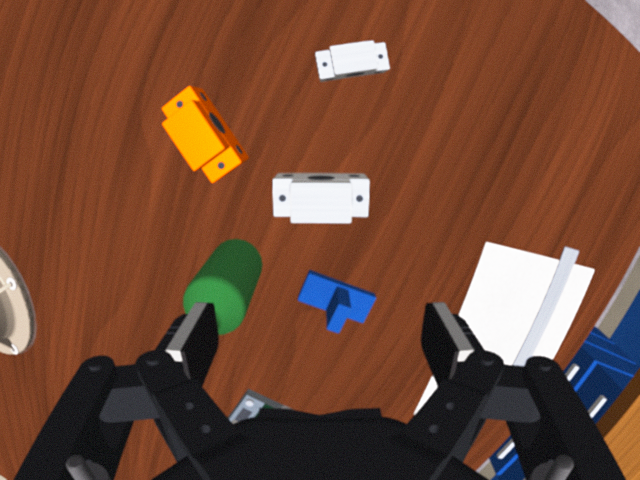

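```bash
python3 - <<'E'
from mv import *
c=dict(np.load('w10.npz'))
im=c['color'][150:240,240:400,::-1]; cv2.imwrite('pics/w10a.png',cv2.resize(im,None,fx=5,fy=5,interpolation=cv2.INTER_CUBIC))
o=ctrl.get_obs(); A=R.from_euler('xyz',o['orientation'])
for p in ([.423,.27],[.55,.28]): print(A.inv().apply(np.array([*p,o['tcp_pos'][2]])-o['tcp_pos']))
E
```

```text
[-0.0936 -0.1006  0.0002]
[-0.1356  0.0197  0.0001]
```

View pics/w10a.png

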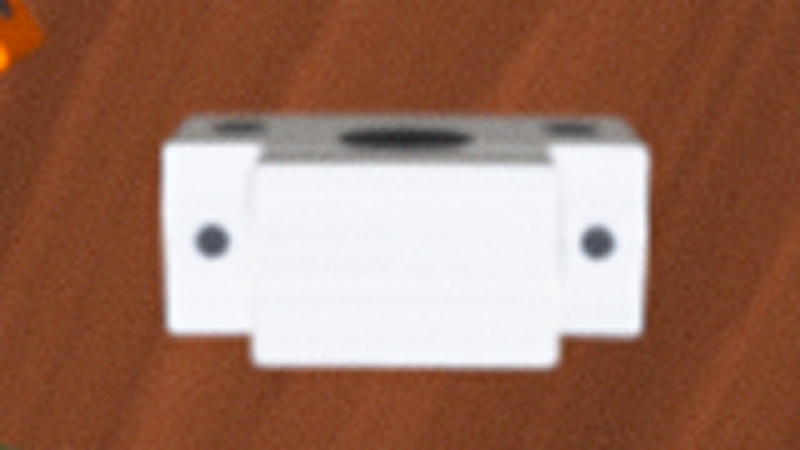

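```bash
python3 - <<'E'
from mv import *
c=dict(np.load('w10.npz'));o=ctrl.get_obs(); A=R.from_euler('xyz',o['orientation'])
print('cam in tool',A.inv().apply(c['pose'][:3,3]-o['tcp_pos']))
for u,v,z in ((252,160,.07),(557,160,.07),(560,367,.07),(252,367,.07),(211,241,.045),(597,242,.045)):
    w=atz(c,240+u/5-.4,150+v/5-.4,z,True); print(w,A.inv().apply(w-o['tcp_pos']))
E
```

```text
cam in tool [ 0.0818  0.0014 -0.1433]
[0.4434 0.4064 0.07  ] [ 0.0233 -0.0268  0.2097]
[0.497  0.4301 0.07  ] [0.0234 0.0319 0.2097]
[0.5152 0.3928 0.07  ] [-0.018   0.0334  0.2097]
[0.4595 0.3681 0.07  ] [-0.0182 -0.0275  0.2098]
[0.442  0.3825 0.045 ] [ 0.002  -0.0376  0.2347]
[0.5156 0.4149 0.045 ] [0.0021 0.0428 0.2347]
```

```bash
python3 -m pendant '[1,0.001,0.001,0.03,0,0,0, 1,0.001,0.001,0.065,0,0,0, 1,0.001,0.001,0.1,0,0,0, 1,0.001,0.001,0.14,0,0,0, 1,0.001,0.001,0.175,0,0,0, 1,0.001,0.001,0.2,0,0,0, 1,0.001,0.001,0.22,0,0,0, 1,0.001,0.001,0.234,0,0,0, 1,0.001,0.001,0.234,0,0,0, 1,0.001,0.001,0.234,0,0,0, 1,0.001,0.001,0.234,0,0,0, 1,0.001,0.001,0.234,0,0,0]'
python3 - <<'E'
from mv import *
c=grab('wrist','w11'); o=ctrl.get_obs(); print(o['tcp_pos'],o['orientation'])
E
```

```text
time_s: 14.3
tcp_pos: [0.4786, 0.3992, 0.0479]
orientation: [3.139, -0.001, 1.986]
contact_force: [0.4, -0.5, -1.0]
finger_gap: 0.0855
[0.4784 0.3994 0.0479] [ 3.1391 -0.0009  1.9862]
```

View pics/w11.png

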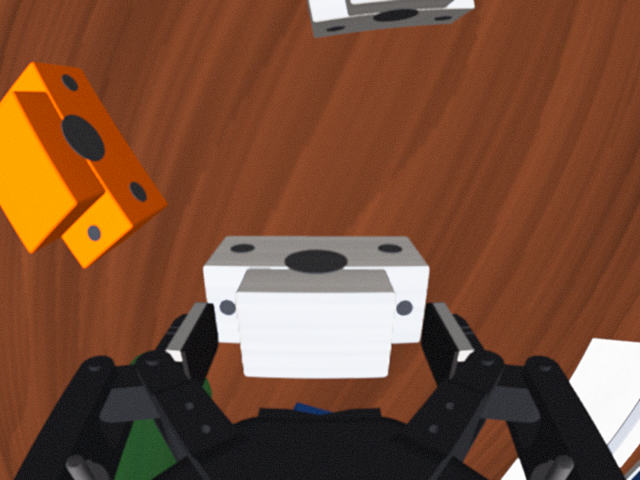

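```bash
python3 -m pendant '[1,0,-0.001,0,0,0,0, 0.3,0,-0.001,0,0,0,0, 0.3,0,-0.001,0,0,0,0, 0.3,0,-0.001,0,0,0,0, 0.3,0,-0.001,0,0,0,0, 0.3,0,-0.001,0,0,0,0, 0.3,0,-0.001,0,0,0,0, 0.3,0,-0.001,0,0,0,0]'
python3 - <<'E'
from mv import *
c=grab('wrist','w12'); o=ctrl.get_obs(); print(o['tcp_pos'],o['orientation'],o['finger_gap'],o['contact_force'])
E
```

```text
time_s: 15.02
tcp_pos: [0.4768, 0.3991, 0.0471]
orientation: [3.141, -0.001, 1.987]
contact_force: [-1.8, -0.2, 5.0]
finger_gap: 0.0587
[0.4769 0.3991 0.0471] [ 3.1406 -0.0006  1.9868] 0.05870773411303327 [-1.1865 -0.4703  5.3299]
```

View pics/w12.png

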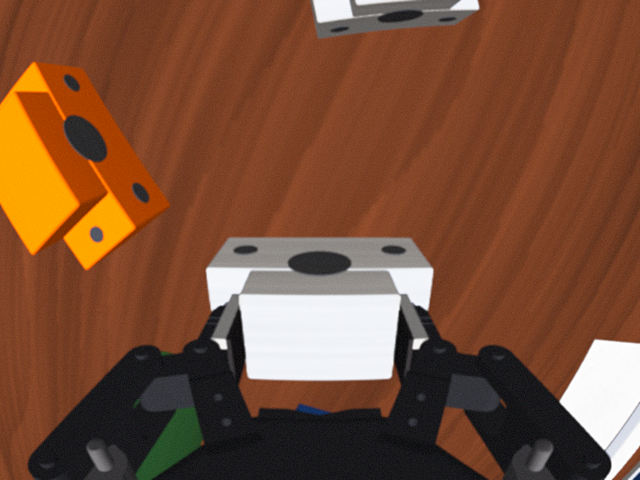

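```bash
python3 -m pendant '[0,0,0,-0.01,0,0,0, 0,0,0,-0.03,0,0,0, 0,0,0,-0.06,0,0,0, 0,0,0,-0.095,0,0,0, 0,0,0,-0.13,0,0,0, 0,0,0,-0.165,0,0,0, 0,0,0,-0.2,0,0,0, 0,0,0,-0.225,0,0,0, 0,0,0,-0.235,0,0,0, 0,0,0,-0.235,0,0,0, 0,0,0,-0.235,0,0,0]'
python3 - <<'E'
from mv import *
o=ctrl.get_obs(); print(o['tcp_pos'],o['orientation'],o['finger_gap'],o['contact_force'])
c=grab('wrist','w13')
print(toW([-32.5,60.5,280])); show(toW([-32.5,60.5,280]),1.433)
E
```

```text
time_s: 15.98
tcp_pos: [0.4758, 0.3982, 0.28]
orientation: [-3.14, 0.001, 1.987]
contact_force: [-0.0, 0.1, -5.3]
finger_gap: 0.0583
[0.4758 0.3982 0.28  ] [-3.1399  0.0005  1.9869] 0.058285316321110406 [-0.0302  0.0745 -5.3351]
[ 0.5338 -0.0401  0.28  ]
shift [-0.4241 -0.1236 -0.    ] turn [-0.0032  0.0024  0.5539] rows 10.593631110674504 4.432902412065656
```

View pics/w13.png

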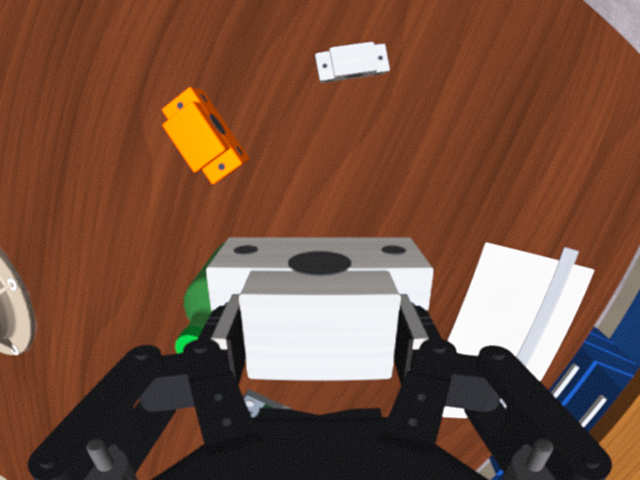

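```bash
python3 -m pendant '[0,-0.015,-0.004,0,0,0,0.03, 0,-0.04,-0.012,0,0,0,0.07, 0,-0.075,-0.022,0,0,0,0.12, 0,-0.11,-0.032,0,0,0,0.17, 0,-0.145,-0.042,0,0,0,0.22, 0,-0.18,-0.052,0,0,0,0.27, 0,-0.215,-0.063,0,0,0,0.32, 0,-0.25,-0.073,0,0,0,0.37, 0,-0.285,-0.083,0,0,0,0.42, 0,-0.32,-0.093,0,0,0,0.46, 0,-0.355,-0.103,0,0,0,0.5, 0,-0.385,-0.112,0,0,0,0.53, 0,-0.41,-0.119,0,0,0,0.55, 0,-0.424,-0.1236,0,0,0,0.554, 0,-0.424,-0.1236,0,0,0,0.554, 0,-0.424,-0.1236,0,0,0,0.554, 0,-0.424,-0.1236,0,0,0,0.554]'
python3 - <<'E'
from mv import *
o=ctrl.get_obs(); print(o['tcp_pos'],toF(o['tcp_pos']),o['orientation'],o['finger_gap'])
c=grab('wrist','w14');grab('scene','s14')
show(toW([-32.5,60.5,120]),1.433)
E
```

```text
time_s: 17.45
tcp_pos: [0.5339, -0.0385, 0.28]
orientation: [-3.139, 0.0, 1.433]
contact_force: [0.2, 0.3, -5.3]
finger_gap: 0.0591
[ 0.5339 -0.0385  0.28  ] [-32.6604  62.1038 279.9515] [-3.139   0.0002  1.433 ] 0.05912985565027048
shift [-0.0023  0.      0.1605] turn [-0.0015 -0.      0.0016] rows 3.849503108084878 0.017922620204441252
```

View pics/w14.png

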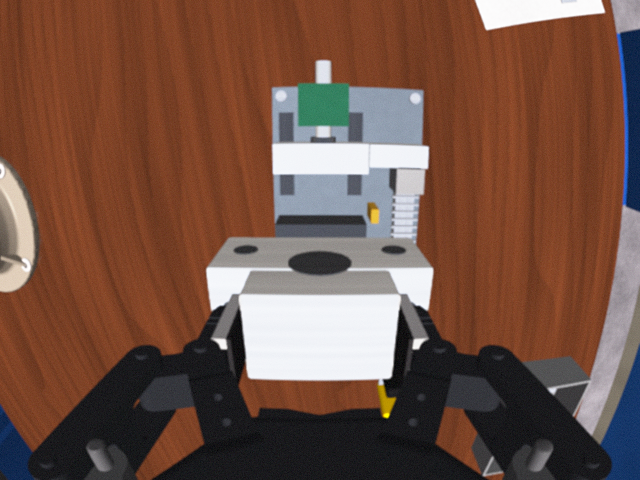

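```bash
python3 -m pendant '[0,-0.001,0,0.02,0,0,0, 0,-0.002,0,0.05,0,0,0, 0,-0.002,0,0.085,0,0,0, 0,-0.002,0,0.12,0,0,0, 0,-0.002,0,0.145,0,0,0, 0,-0.002,0,0.155,0,0,0, 0,-0.002,0,0.155,0,0,0, 0,-0.002,0,0.155,0,0,0]'
python3 - <<'E'
from mv import *
o=ctrl.get_obs(); print(o['tcp_pos'],toF(o['tcp_pos']),o['orientation'],o['finger_gap'])
c=grab('wrist','w15')
a=grab('scene','s15')['color'][195:315,210:350];b=grab('side','d15')['color'][210:330,305:445]
cv2.imwrite('pics/c15.png',np.hstack([cv2.resize(x,(400,343),interpolation=cv2.INTER_CUBIC) for x in (a,b)])[...,::-1])
E
```

```text
time_s: 18.22
tcp_pos: [0.5351, -0.0407, 0.1269]
orientation: [3.141, -0.0, 1.434]
contact_force: [0.4, -0.6, -2.9]
finger_gap: 0.059
[ 0.5351 -0.0407  0.1269] [-31.1394  60.1045 126.8665] [ 3.1412 -0.      1.4335] 0.05902094791286655
```

View pics/w15.png

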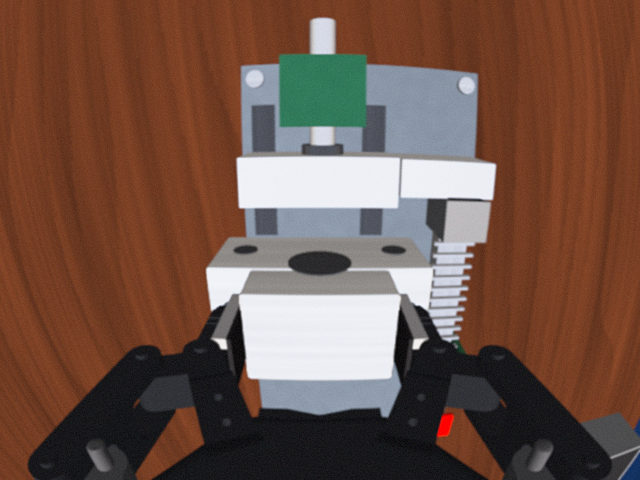

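View pics/c15.png

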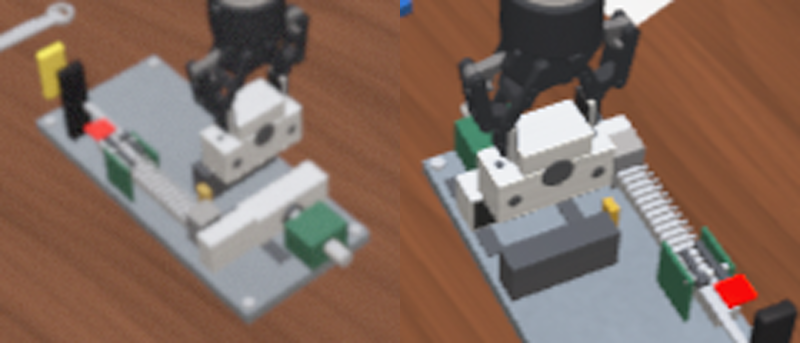

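```bash
python3 - <<'E'
from mv import *
S=dict(np.load('s15.npz'));D=dict(np.load('d15.npz'))
for c,t,s in ((S,'s',(215,205)),(D,'d',(310,215))):
    im=c['color'][s[1]:s[1]+90,s[0]:s[0]+120,::-1]; cv2.imwrite(f'pics/{t}15b.png',cv2.resize(im,None,fx=6,fy=6,interpolation=cv2.INTER_CUBIC))
E
```

```text
(no output)
```

View pics/s15b.png

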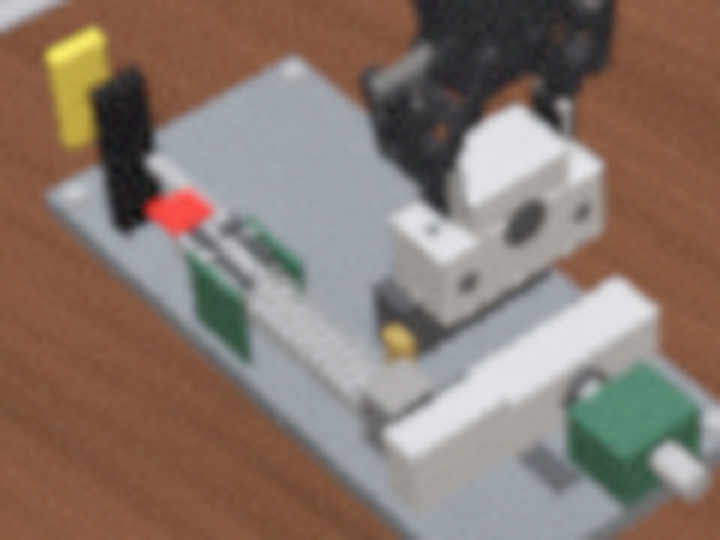

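View pics/d15b.png

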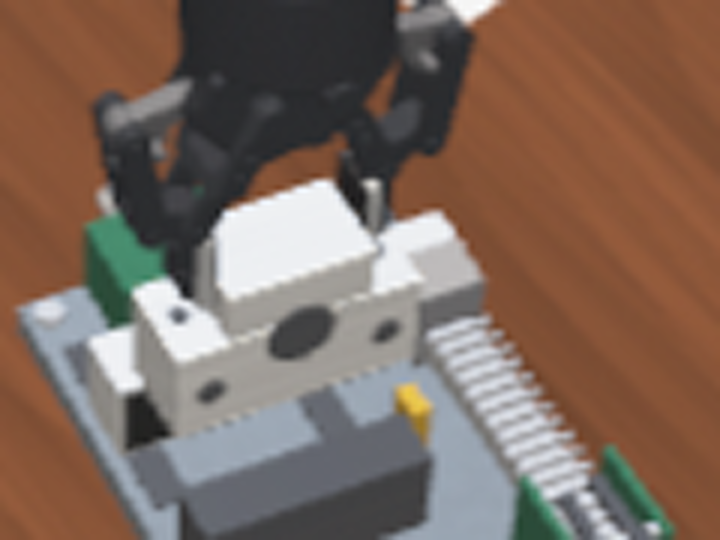

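```bash
python3 - <<'E'
from mv import *
S=dict(np.load('s15.npz'));D=dict(np.load('d15.npz'))
for n,c,u,v,s in (('x+y+',S,445,325,(215,205)),('x-y+',S,603,236,(215,205)),('x-y-',D,182,437,(310,215)),('x+y-',D,417,362,(310,215))):
    print(n,toF(atz(c,s[0]+u/6-.4,s[1]+v/6-.4,.0797)))
for n,c,u,v,s,z in (('fj -80,35',D,180,490,(310,215),.055),('fj 15,35',D,430,415,(310,215),.055),):
    print(n,toF(atz(c,s[0]+u/6-.4,s[1]+v/6-.4,z)))
o=ctrl.get_obs(); print(toF(o['tcp_pos']))
E
```

```text
x+y+ [20.0505 75.8332 79.7   ]
x-y+ [-76.3649  81.0396  79.7   ]
x-y- [-77.9481  37.7825  79.7   ]
x+y- [18.6541 34.722  79.7   ]
fj -80,35 [-80.4939  33.188   55.    ]
fj 15,35 [22.1743 27.3246 55.    ]
[-30.0965  59.9432 128.1861]
```

```bash
python3 -m pendant '[0,0.001,-0.003,0,0,0,0, 0,0.002,-0.004,0.01,0,0,0, 0,0.002,-0.004,0.02,0,0,0, 0,0.002,-0.004,0.03,0,0,0, 0,0.002,-0.004,0.04,0,0,0, 0,0.002,-0.004,0.05,0,0,0, 0,0.002,-0.004,0.057,0,0,0, 0,0.002,-0.004,0.06,0,0,0, 0,0.002,-0.004,0.06,0,0,0, 0,0.002,-0.004,0.06,0,0,0]'
python3 - <<'E'
from mv import *
o=ctrl.get_obs(); print(o['tcp_pos'],toF(o['tcp_pos']),o['orientation'],o['finger_gap'],o['contact_force'])
c=grab('wrist','w16')
E
```

```text
time_s: 19.2
tcp_pos: [0.531, -0.0388, 0.0662]
orientation: [-3.141, 0.0, 1.433]
contact_force: [0.8, 0.3, -3.6]
finger_gap: 0.0585
[ 0.531  -0.0388  0.0662] [-35.5027  61.4342  66.1846] [-3.1415  0.0002  1.4325] 0.058543425636647085 [ 0.7516  0.2576 -3.5845]
```

View pics/w16.png

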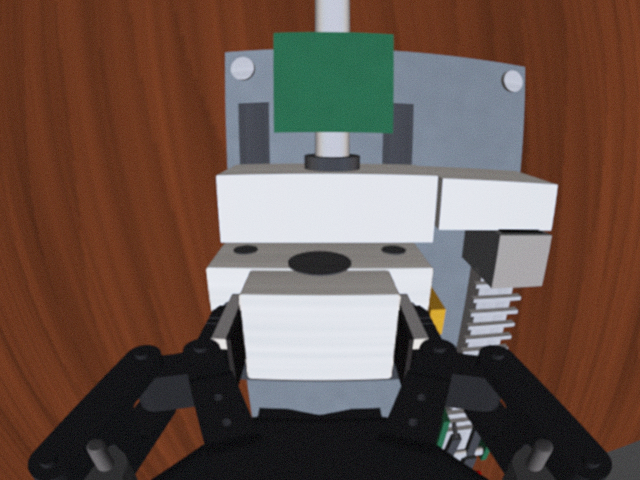

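```bash
python3 -m pendant '[0,0,0,0.001,0,0,0, 0,0,0,0.002,0,0,0, 0,0,0,0.0025,0,0,0, 0,0,0,0.0025,0,0,0, 0,0,0,0.0025,0,0,0, 0,0,0,0.0025,0,0,0]'
python3 -m pendant '[0,0,0.001,0,0,0,0, 0,0,0.002,0,0,0,0, 0,0,0.003,0,0,0,0, 0,0,0.003,0,0,0,0, 0,0,0.003,0,0,0,0]'
```

```text
time_s: 19.75
tcp_pos: [0.5309, -0.0386, 0.0639]
orientation: [3.141, -0.0, 1.433]
contact_force: [-0.5, -0.4, -4.1]
finger_gap: 0.0586
time_s: 20.17
tcp_pos: [0.5339, -0.039, 0.0638]
orientation: [3.142, 0.0, 1.433]
contact_force: [-0.3, 0.3, -3.9]
finger_gap: 0.0585
```

```bash
python3 -m pendant '[0,0,0.0005,0,0,0,0, 0,0,0.001,0,0,0,0, 0,0,0.0015,0,0,0,0, 0,0,0.0015,0,0,0,0, 0,0,0.0015,0,0,0,0]'; python3 -m pendant '[0,0,0.0005,0,0,0,0, 0,0,0.001,0,0,0,0, 0,0,0.0015,0,0,0,0, 0,0,0.0015,0,0,0,0, 0,0,0.0015,0,0,0,0]'
```

```text
time_s: 20.58
tcp_pos: [0.5353, -0.0392, 0.0638]
orientation: [-3.142, -0.0, 1.433]
contact_force: [-0.0, 0.1, -4.2]
finger_gap: 0.0588
time_s: 21.0
tcp_pos: [0.5368, -0.0394, 0.0638]
orientation: [-3.142, -0.0, 1.433]
contact_force: [0.5, 0.4, -4.5]
finger_gap: 0.0589
```

```bash
python3 -m pendant '[0,0,0.0005,0,0,0,0, 0,0,0.001,0,0,0,0, 0,0,0.0015,0,0,0,0, 0,0,0.0015,0,0,0,0, 0,0,0.0015,0,0,0,0]'; python3 -m pendant '[0,0,0.0005,0,0,0,0, 0,0,0.001,0,0,0,0, 0,0,0.0015,0,0,0,0, 0,0,0.0015,0,0,0,0, 0,0,0.0015,0,0,0,0]'
python3 - <<'E'
from mv import *
o=ctrl.get_obs(); print(toF(o['tcp_pos']),o['contact_force'])
grab('wrist','w17')
for n,t,s in (('scene','s17',(215,205)),('side','d17',(310,215))):
    c=grab(n,t); im=c['color'][s[1]:s[1]+90,s[0]:s[0]+120,::-1]; cv2.imwrite(f'pics/{t}b.png',cv2.resize(im,None,fx=6,fy=6,interpolation=cv2.INTER_CUBIC))
E
```

```text
time_s: 21.42
tcp_pos: [0.5369, -0.0395, 0.0634]
orientation: [-3.139, -0.0, 1.433]
contact_force: [-5.4, 0.6, -0.9]
finger_gap: 0.0585
time_s: 21.83
tcp_pos: [0.537, -0.0394, 0.0631]
orientation: [-3.136, -0.0, 1.433]
contact_force: [-8.7, 0.8, -0.6]
finger_gap: 0.059
[-29.4296  61.6004  63.1348] [-8.7074  0.8041 -0.5909]
```

View pics/d17b.png

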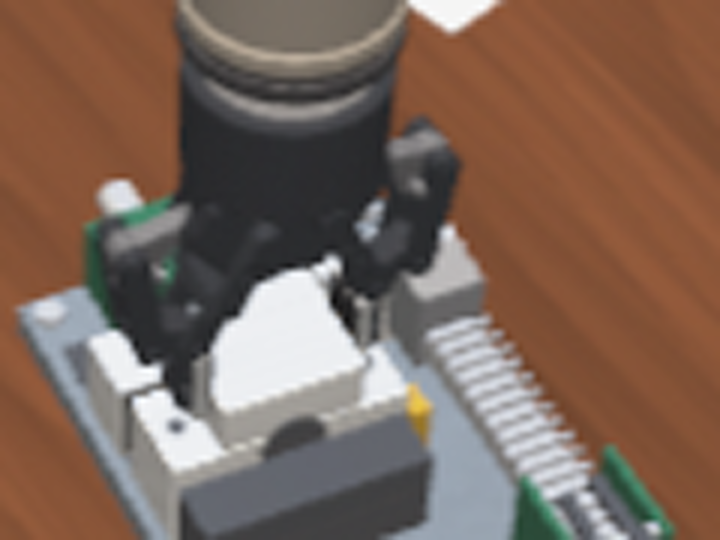

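View pics/s17b.png

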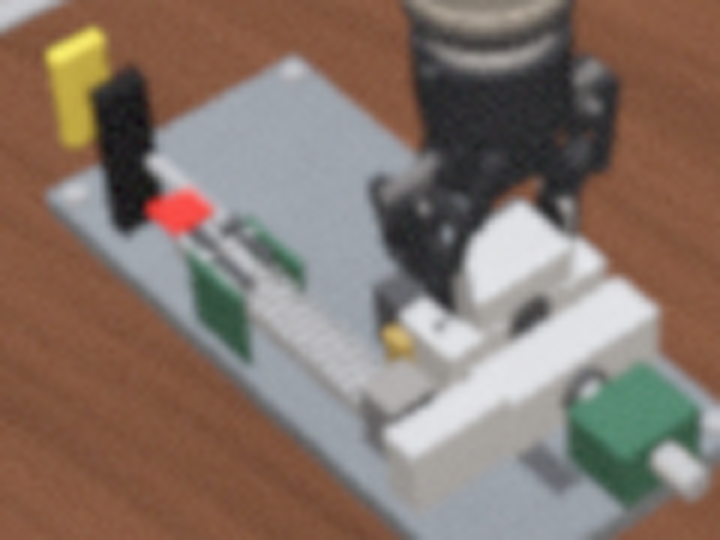

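View pics/w17.png

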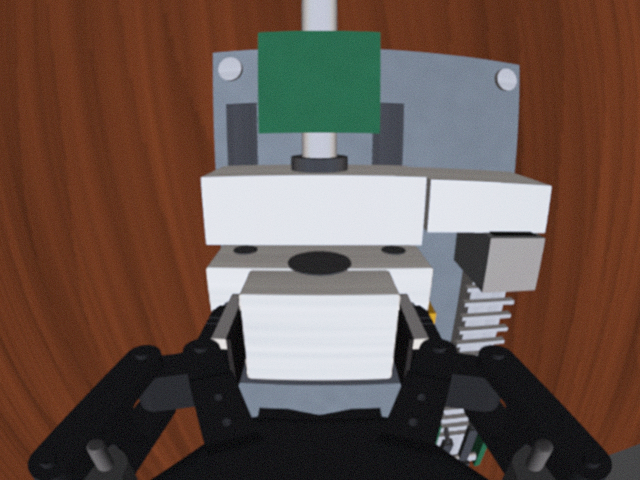

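```bash
python3 -m pendant '[0,0,-0.001,0,0,0,0, 0,0,-0.002,0,0,0,0, 0,0,-0.0025,0.0005,0,0,0, 0,0,-0.0025,0.001,0,0,0, 0,0,-0.0025,0.0015,0,0,0, 0,0,-0.0025,0.0015,0,0,0, 0,0,-0.0025,0.0015,0,0,0]'
```

```text
time_s: 22.57
tcp_pos: [0.5368, -0.0395, 0.0622]
orientation: [-3.141, -0.0, 1.433]
contact_force: [-5.5, -0.3, -1.7]
finger_gap: 0.059
```

```bash
python3 -m pendant '[0,0,0,0.0005,0,0,0, 0,0,0,0.001,0,0,0, 0,0,0,0.001,0,0,0, 0,0,0,0.001,0,0,0]'
```

```text
time_s: 22.9
tcp_pos: [0.5368, -0.0395, 0.0621]
orientation: [-3.141, -0.001, 1.433]
contact_force: [-8.9, 1.1, 9.5]
finger_gap: 0.0585
```

```bash
python3 -m pendant '[0,0,-0.0005,-0.0008,0,0,0, 0,0,-0.001,-0.0008,0,0,0, 0,0,-0.0015,-0.0008,0,0,0, 0,0,-0.0015,-0.0008,0,0,0]'
```

```text
time_s: 23.23
tcp_pos: [0.5367, -0.0394, 0.0623]
orientation: [3.14, 0.0, 1.433]
contact_force: [-1.3, -0.7, -2.9]
finger_gap: 0.059
```

Unloaded, block about on the floor, end on the stop. Release.

```bash
python3 -m pendant '[0.5,0,0,0,0,0,0, 0.6,0,0,0,0,0,0, 0.8,0,0,0,0,0,0, 0.9,0,0,0,0,0,0, 0.9,0,0,0,0,0,0, 0.9,0,0,0,0,0,0, 0.9,0,0,0,0,0,0]'
python3 - <<'E'
from mv import *
o=ctrl.get_obs(); print(toF(o['tcp_pos']),o['contact_force'],o['finger_gap'])
grab('wrist','w18')
E
```

```text
time_s: 23.82
tcp_pos: [0.5359, -0.0393, 0.0622]
orientation: [3.141, -0.0, 1.433]
contact_force: [-0.7, 0.2, -0.1]
finger_gap: 0.0812
[-30.4935  61.6172  62.1559] [-0.6853  0.183  -0.0921] 0.08115809980513572
```

View pics/w18.png

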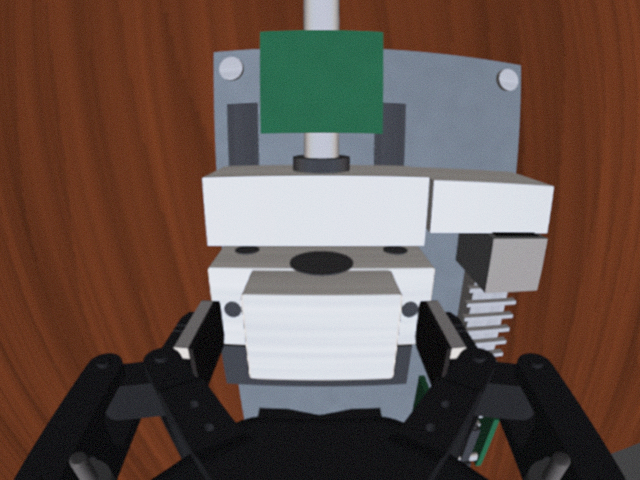

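```bash
python3 -m pendant '[1,0,0,-0.01,0,0,0, 1,0,0,-0.03,0,0,0, 1,0,0,-0.06,0,0,0, 1,0,0,-0.09,0,0,0, 1,0,0,-0.12,0,0,0, 1,0,0,-0.14,0,0,0, 1,0,0,-0.14,0,0,0, 1,0,0,-0.14,0,0,0]'
python3 - <<'E'
from mv import *
o=ctrl.get_obs(); print(toF(o['tcp_pos']),o['contact_force'],o['finger_gap'])
grab('wrist','w19')
show(toW([61,-85,200]),1.433)
E
```

```text
time_s: 24.53
tcp_pos: [0.5365, -0.0393, 0.2037]
orientation: [3.139, -0.001, 1.433]
contact_force: [-0.2, -0.9, -1.0]
finger_gap: 0.0855
[-29.9044  61.6953 203.737 ] [-0.1973 -0.9066 -1.0151] 0.08547713331680999
shift [-0.1466  0.0919  0.0024] turn [ 0.0005 -0.0005 -0.0001] rows 4.150311213600338 0.005763403868132774
```

View pics/w19.png

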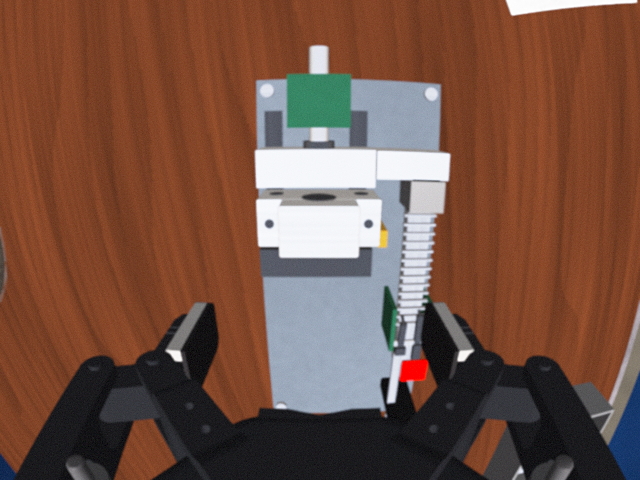

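```bash
python3 -m pendant '[0.5,-0.02,0.012,0,0,0,0, 0,-0.05,0.031,0,0,0,0, -0.5,-0.085,0.053,0.0,0,0,0, -1,-0.12,0.075,0,0,0,0, -1,-0.14,0.088,0.01,0,0,0, -1,-0.1466,0.092,0.03,0,0,0, -1,-0.1466,0.092,0.06,0,0,0, -1,-0.1466,0.092,0.08,0,0,0, -1,-0.1466,0.092,0.09,0,0,0, -1,-0.1466,0.092,0.09,0,0,0, -1,-0.1466,0.092,0.09,0,0,0]'
python3 - <<'E'
from mv import *
o=ctrl.get_obs(); print(toF(o['tcp_pos']),o['contact_force'],o['finger_gap'])
grab('wrist','w20')
for n,t,s in (('scene','s20',(215,195)),('side','d20',(340,235))):
    c=grab(n,t); im=c['color'][s[1]:s[1]+100,s[0]:s[0]+120,::-1]; cv2.imwrite(f'pics/{t}b.png',cv2.resize(im,None,fx=5,fy=5,interpolation=cv2.INTER_CUBIC))
E
```

```text
time_s: 25.5
tcp_pos: [0.6063, -0.197, 0.1116]
orientation: [-3.14, 0.0, 1.433]
contact_force: [0.4, 1.0, 0.4]
finger_gap: -0.0001
[ 60.8538 -84.9985 111.5863] [0.3818 1.038  0.3839] -9.561626588966967e-05
```

View pics/w20.png

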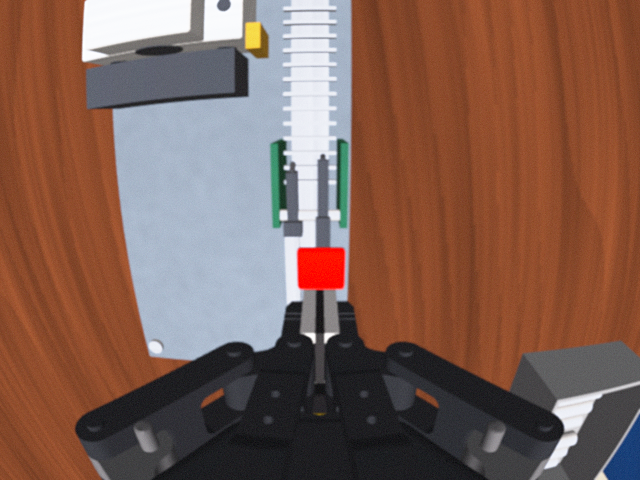

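View pics/d20b.png

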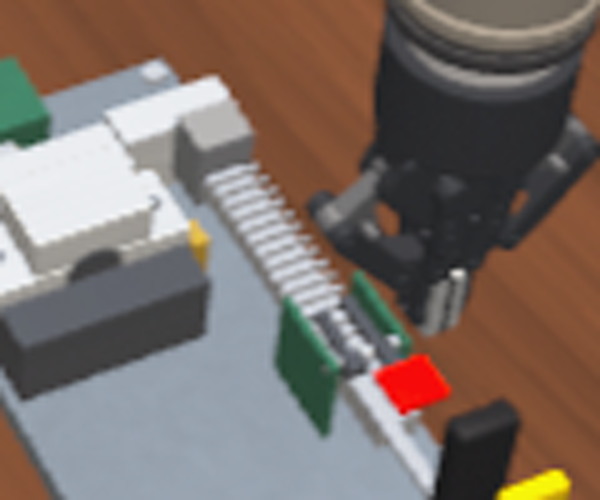

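View pics/s20b.png

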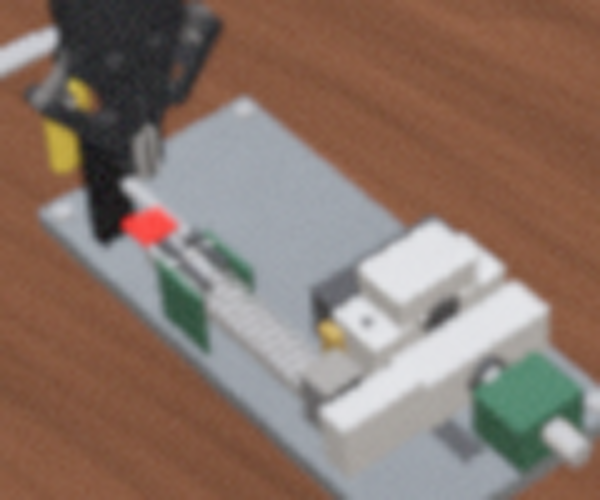

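```bash
python3 -m pendant '[-1,0,0,0.015,0,0,0, -1,0,0,0.03,0,0,0, -1,0,0,0.038,0,0,0, -1,0,0,0.042,0,0,0, -1,0,0,0.044,0,0,0, -1,0,0,0.046,0,0,0, -1,0,0,0.046,0,0,0]'
```

```text
time_s: 26.23
tcp_pos: [0.607, -0.198, 0.0667]
orientation: [3.141, 0.001, 1.432]
contact_force: [-1.8, -1.0, 2.8]
finger_gap: -0.0
```

```bash
python3 -m pendant '[-1,0,0,0.001,0,0,0, -1,0,0,0.002,0,0,0, -1,0,0,0.003,0,0,0, -1,0,0,0.004,0,0,0, -1,0,0,0.0045,0,0,0, -1,0,0,0.0045,0,0,0, -1,0,0,0.0045,0,0,0, -1,0,0,0.0045,0,0,0]'
python3 - <<'E'
from mv import *
o=ctrl.get_obs(); print(toF(o['tcp_pos']),o['contact_force'],o['finger_gap'])
grab('wrist','w21')
E
```

```text
time_s: 26.9
tcp_pos: [0.607, -0.1987, 0.0629]
orientation: [3.14, 0.001, 1.432]
contact_force: [-3.3, -4.4, 11.1]
finger_gap: -0.0
[ 61.7488 -86.6029  62.8906] [-3.2749 -4.3631 11.1156] -1.9389303467450242e-05
```

View pics/w21.png

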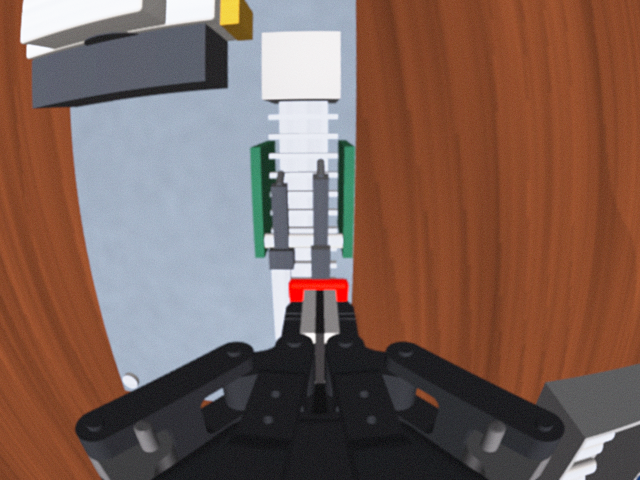

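```bash
python3 -m pendant '[-1,0,0,0,0,0,0, -1,0,0,0,0,0,0, -1,0,0,0,0,0,0, -1,0,0,0,0,0,0, -1,0,0,0,0,0,0, -1,0,0,0,0,0,0, -1,0,0,0,0,0,0, -1,0,0,0,0,0,0, -1,0,0,0,0,0,0, -1,0,0,0,0,0,0, -1,0,0,0,0,0,0, -1,0,0,0,0,0,0]'
python3 - <<'E'
from mv import *
o=ctrl.get_obs(); print(toF(o['tcp_pos']),o['contact_force'])
grab('wrist','w22')
E
```

```text
time_s: 27.95
tcp_pos: [0.607, -0.1987, 0.0629]
orientation: [3.14, 0.001, 1.432]
contact_force: [-4.2, -2.8, 10.9]
finger_gap: -0.0001
[ 61.7276 -86.5963  62.8913] [-4.1708 -2.7573 10.9018]
```

View pics/w22.png

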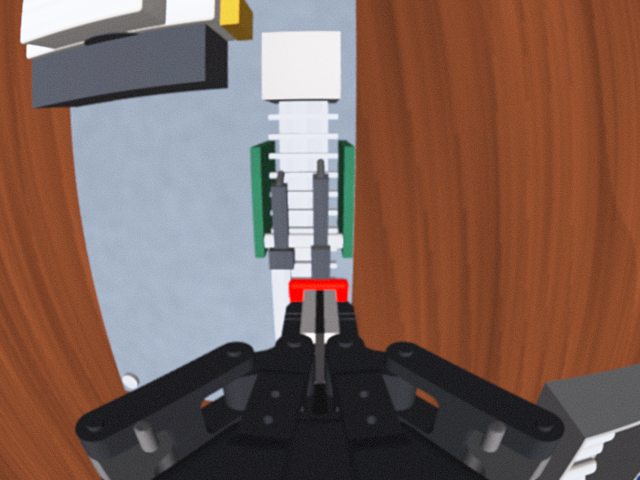

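```bash
python3 -m pendant '[-1,0,0,-0.01,0,0,0, -1,0,0,-0.03,0,0,0, -1,0,0,-0.06,0,0,0, -1,0,0,-0.095,0,0,0, -1,0.03,-0.02,-0.13,0,0,0, -1,0.06,-0.04,-0.16,0,0,0, -1,0.09,-0.06,-0.18,0,0,0, -1,0.1,-0.07,-0.19,0,0,0, -1,0.1,-0.07,-0.19,0,0,0, -1,0.1,-0.07,-0.19,0,0,0]'
python3 - <<'E'
from mv import *
o=ctrl.get_obs(); print(toF(o['tcp_pos']),o['contact_force'])
grab('wrist','w23')
for n,t,s in (('scene','s23',(215,195)),('side','d23',(310,215))):
    c=grab(n,t); im=c['color'][s[1]:s[1]+120,s[0]:s[0]+150,::-1]; cv2.imwrite(f'pics/{t}b.png',cv2.resize(im,None,fx=5,fy=5,interpolation=cv2.INTER_CUBIC))
E
```

```text
time_s: 28.83
tcp_pos: [0.5516, -0.0857, 0.2528]
orientation: [3.14, -0.003, 1.437]
contact_force: [-0.5, -0.4, -0.9]
finger_gap: -0.0001
[ -8.6108  17.8062 252.8361] [-0.4672 -0.3926 -0.9337]
```

View pics/w23.png

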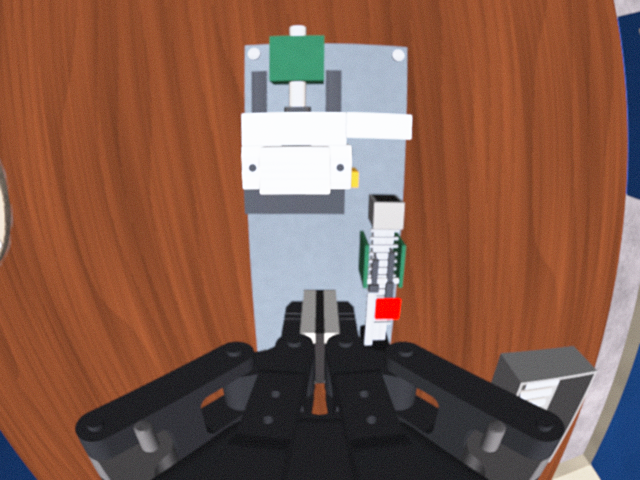

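View pics/d23b.png

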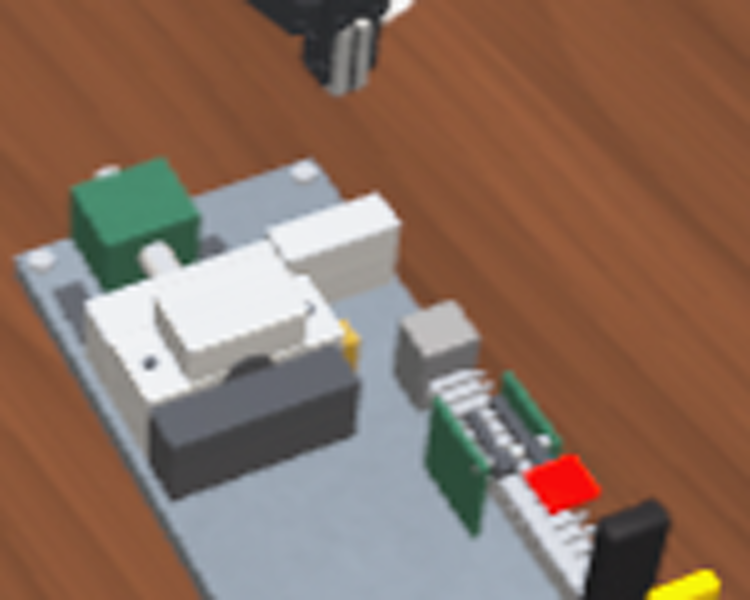

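View pics/s23b.png

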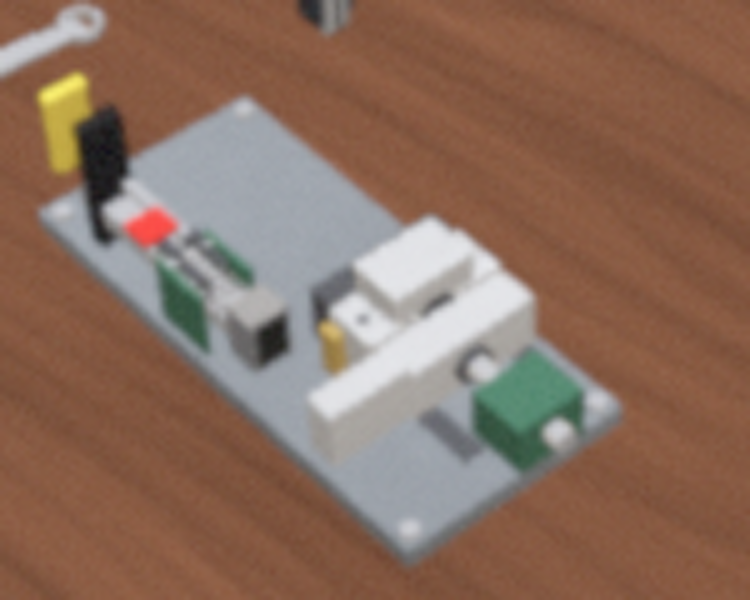

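```bash
python3 - <<'E'
from mv import *
w=dict(np.load('w23.npz')); im=w['color'][100:330,235:420,::-1]; cv2.imwrite('pics/w23a.png',cv2.resize(im[:125],None,fx=4,fy=4,interpolation=cv2.INTER_CUBIC))
cv2.imwrite('pics/w23b.png',cv2.resize(im[80:,80:],None,fx=4,fy=4,interpolation=cv2.INTER_CUBIC))
D=dict(np.load('d23.npz'))
for u,v in ((398,321),(455,300)): print(toF(atz(D,310+u/5-.4,215+v/5-.4,.07)))
E
```

```text
[38.636  22.2311 70.    ]
[68.4627 22.6943 70.    ]
```

View pics/w23a.png

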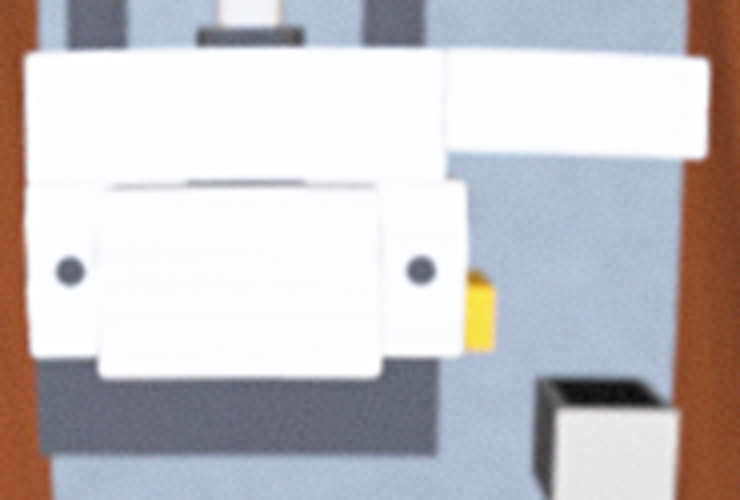

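View pics/w23b.png

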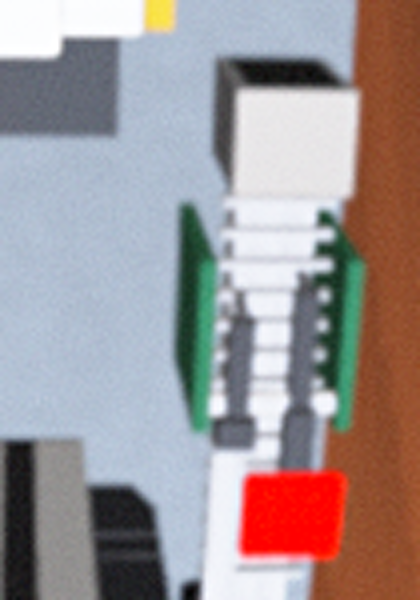

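```bash
python3 - <<'E'
from mv import *
c=dict(np.load('w23.npz'))
for n,u,v,z in (('block shoulder y- L',33,357,.06),('block shoulder y- R',463,357,.06),('fj rear L',40,455,.055),('fj rear R',437,455,.055),('block x+ y+',466,182,.06),('carriage wing front 74',706,158,.062)): print(n,toF(atz(c,235+u/4-.4,100+v/4-.4,z,True)))
print(ctrl.get_obs()['contact_force']); ctrl.job_done()
E
```

```text
block shoulder y- L [-79.0736  37.4223  60.    ]
block shoulder y- R [20.6872 37.3243 60.    ]
fj rear L [-79.4848  12.586   55.    ]
fj rear R [15.5269 12.709  55.    ]
block x+ y+ [20.5533 77.7162 60.    ]
carriage wing front 74 [75.3602 85.1286 62.    ]
[ 0.0764 -0.7236 -0.5339]
the job is handed in; nothing more can be done
```

The aluminium block is clamped in the fixture and I handed the job in at about 29 s of the 72 s allowed. `job_done` gives no verdict, so the results below are my own checks.

**What I did**
- **Trigger:** Three full squeezes and one partial one walked the jaw from about 16 mm to 72 mm. The carriage was then held back about 31 mm, a gap of about 53 mm, with the trigger let go.
- **Block:** I picked the larger bare block by its narrow top and lowered it into the gap. I slid it along until it pressed on the brass stop (5 to 9 N), unloaded it and let go.
- **Release tab:** I pressed it down about 7 mm and held it about 1.7 s. The jaw ran back and the carriage closed on the block.

**What the last checks showed** (lengths from the last wrist picture unless noted)
- **Block:** It stands square. Its side edge measures F y 37.4 mm at both ends. The fixed jaw reads 2.6 mm too high in the same view, so the block is flush against that jaw to within about 0.5 mm. Its end is at F x 20.6 mm, which is on the stop at 20 mm.
- **Carriage:** The front of its wing reads F y 85.1 mm. Less the same bias, that is a travel of about 17.5 mm.
- **Jaw:** In the side view its front edge lies 14 mm behind where it started, so it is at about 0 to 2 mm. It did not move during the last second of the press.
- **Trigger and tab:** Both look let go in the pictures, but I did not measure them.
- **Robot and bystanders:** The gripper is clear of everything. I kept it away from the bottle, bracket and wrench, but did not measure their positions again at the end.

**What disagreed:** The wrist camera read 2 to 4 mm off the two fixed cameras along the fixture's y. I used the fixed cameras, and contact with the grip and the stop agreed with them. The first side-view reading of the jaw's starting position (about 11 mm) also differed from the wrist view (about 17 mm). The carriage positions after each squeeze fitted a 16 mm start.

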